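Change over the blocks of a dry-block incubator

ROBOT

A 7-joint arm with a two-finger parallel gripper is mounted at the origin on a cart in front of the work surface, level with it; the furniture and walls round the work are solid. World frame = base frame: x ahead of the robot, y to its left, z up, the work surface at z = 0. Lengths are in m, angles in rad, forces in N, time in s.
With the tool pointing down it reaches from about 0.4 to 0.925 m from the base axis. Payload 4.1 kg.
Tool frame: the origin (TCP) lies on the centre line of the jaws, within the pads' length; the fingertips stand 25 mm ahead of it and the grasp point (between the pads) lies 6 mm ahead of it; z points along the fingers, y is the line along which they close (so a half turn about z gives the same grasp; the last joint's range is limited). The gripper opens to 85 mm and grips with 20 to 120 N. Pads are 22 mm wide; open, the fingers measure 114 mm over their backs; the gripper's body (76 mm by 85 mm) begins 54 mm behind the grasp point. The pads swing forward as they close: fully open they stand 13 mm farther back than shut.
Start: joints at [1.24, 0.398, 0.045, 1.537, -0.019, 1.207, -0.051], TCP at [0.149, -0.633, 0.256] pointing down, gripper open.
Joint ranges: [-2.82, 2.82], [-0.49, 2.23], [-1.37, 1.46], [0, 2.46], [-1.36, 4.5], [0.23, 2], [-2.94, 2.94]. Speed limits (rad/s): [2.57, 2.57, 3.14, 3.14, 3.14, 3.14, 3.14].

INTERFACE

Orientations are given as [roll, pitch, yaw] about the fixed x, y, z axes, in that order (R = Rz(yaw) Ry(pitch) Rx(roll)).
In Python, from cell import telemetry, vision, r gives the robot as it stands.
- The arm moves only by the tool jog_arm, never from a script. Its argument "deltas" is a list of rows, each a list of 7 numbers: the shift along the tool's x, y, z scaled (see below), then the turn, a rotation vector about the tool's x, y, z scaled (see below), then the opening in per cent of the stroke, from 0 (shut) to 100 (fully open). A call has exactly 10 rows; each row shifts and turns the commanded pose from where the row before left it, along the tool's axes as they then stand; what a row does not reach is not made up. The controller multiplies each number of a shift by 5 cm and each number of a turn by 360 degrees. A row lasts 1/8 s, in which the tool goes at most 62.5 mm and 10.7 degrees, less where a joint would pass 70% of its speed; a pose out of reach is approached as far as the arm can. A call with a number of a shift or a turn outside -1 to 1 is refused whole. A call with a gripper value outside its range is refused whole. The fingers move at their own pace and stop on an object; "newtons" is the grip in N (left out, the last holds). Time passes only in rows, so rows that do not move let the fingers close, or fill a call up. It gives the time, the measured TCP pose, the force, the opening and the grip force at its end, in the units of the state.
- telemetry.get_obs(): the state, without advancing time (a new reading comes with each control period).
- vision.snapshot(name): name is "side" or "top"; returns the picture (420x560x3 uint8, blue, green, red); there is no depth.
- vision.camera_model(name): a dict with "K" (3x3 intrinsics, pixels), "dist_coeffs" ([k1, k2, p1, p2, k3] as OpenCV has them; the pictures are not rectified), "extrinsics" (4x4, takes a point from camera to world coordinates). Camera axes: x right, y down, z forward; pixel columns grow to the right and rows downward; lengths in m; the calibration is good to about 2 mm. A picture is of the moment at which its call begins. camera_model takes no time and is no camera call.
- r.finish_job(): hands the job in; it is judged then, once.
The state is a dict: "t": time; "joints": joint angles; "dq": joint speeds; "joint_torque": joint torques, N m; "position": TCP position; "tcp_rot": TCP orientation; "wrist_force": force on the tool from outside, world axes, zero at the start; "torque": the same for the moment, N m; "gripper_width": finger opening in m; "grip_force": force on a finger pad.
Only numpy, scipy, OpenCV 4.12 (cv2) and the standard library are available. Lean on these libraries where they do the work, as an engineer would, in place of code of your own. Each camera call takes 0.05 s, during which the arm holds its last target. There are 200 camera calls.

TASK

Slide the finished tube block out of the incubator and lay it flat on the cork mat, centred and lengthwise along it, then slide every fresh block from the bench fully home into a slot of its own. When all of them are in, press the incubator's plunger down to its stop and let it spring back up; leave the bottles, tape and dish where they are.

Things in the scene. Friction and masses are not known exactly. Their poses are not given: they have to be found in the camera images.
- dock: white incubator fixed to the bench, 315 mm wide, with three slots in its front. Origin at bench level under the middle of the front face (plane of the slot mouths); x points into the slots, y left along the front, z up. Slots 110 mm apart along y. Cover over the slots 38 mm above the bench; from 70 to 135 mm behind the mouths the case is 60 mm high. Bench is free in front between the tongues
- plunger (a joint): spring plunger on top of the incubator's rear case, in m: 0 up at rest, 0.012 at its lower stop; it springs back by itself; takes about 3 N to start and 8 N at the stop
- plunger_top (a point): middle of the top of the plunger's black mushroom head (40 mm across), 102.5 mm behind the mouths on the incubator's centre line, 90 mm above the bench when up; it is pressed straight down
- mat: cork cooling mat fixed to the bench, 190 mm (its x) by 140 mm (its y), 6 mm thick; origin at its underside's centre, z up
- bay0 (a point): right slot, 71 mm wide, 24 high, 70 deep to a stop, floor 8 mm above the bench; guide lips flare to 84 mm wide 10 mm before the mouth; a tongue 50 mm wide, level with the floor, reaches 85 mm out. Point: centre of a block when fully in (it then sticks out 46 mm), 12 mm inside the mouth, 18.5 mm above the bench; axes as the incubator's, a block's y lies along this x
- bay1 (a point): middle slot, 71 mm wide, 24 high, 70 deep to a stop, floor 8 mm above the bench; guide lips flare to 84 mm wide 10 mm before the mouth; a tongue 50 mm wide, level with the floor, reaches 85 mm out. Point: centre of a block when fully in (it then sticks out 46 mm), 12 mm inside the mouth, 18.5 mm above the bench; axes as the incubator's, a block's y lies along this x
- bay2 (a point): left slot, 71 mm wide, 24 high, 70 deep to a stop, floor 8 mm above the bench; guide lips flare to 84 mm wide 10 mm before the mouth; a tongue 50 mm wide, level with the floor, reaches 85 mm out. Point: centre of a block when fully in (it then sticks out 46 mm), 12 mm inside the mouth, 18.5 mm above the bench; axes as the incubator's, a block's y lies along this x
- spent0_mid (a point): aluminium tube block 68 x 116 x 21 mm, about 0.4 kg, rows of small holes in its top; point at its centre (10.5 mm above its underside); its y axis runs along the 116 mm length, x across the 68 mm width (either end may go first), z up. Finished block, at the start fully in slot 0 of the incubator; only one of the three finished blocks is there in any start
- spent1_mid (a point): aluminium tube block 68 x 116 x 21 mm, about 0.4 kg, rows of small holes in its top; point at its centre (10.5 mm above its underside); its y axis runs along the 116 mm length, x across the 68 mm width (either end may go first), z up. Finished block, at the start fully in slot 1 of the incubator; only one of the three finished blocks is there in any start
- spent2_mid (a point): aluminium tube block 68 x 116 x 21 mm, about 0.4 kg, rows of small holes in its top; point at its centre (10.5 mm above its underside); its y axis runs along the 116 mm length, x across the 68 mm width (either end may go first), z up. Finished block, at the start fully in slot 2 of the incubator; only one of the three finished blocks is there in any start
- fresh0_mid (a point): aluminium tube block 68 x 116 x 21 mm, about 0.4 kg, rows of small holes in its top; point at its centre (10.5 mm above its underside); its y axis runs along the 116 mm length, x across the 68 mm width (either end may go first), z up. Fresh block, at the start lying on the bench to the left of the incubator; two or three of the fresh blocks are there
- fresh1_mid (a point): aluminium tube block 68 x 116 x 21 mm, about 0.4 kg, rows of small holes in its top; point at its centre (10.5 mm above its underside); its y axis runs along the 116 mm length, x across the 68 mm width (either end may go first), z up. Fresh block, at the start lying on the bench to the left of the incubator; two or three of the fresh blocks are there
- fresh2_mid (a point): aluminium tube block 68 x 116 x 21 mm, about 0.4 kg, rows of small holes in its top; point at its centre (10.5 mm above its underside); its y axis runs along the 116 mm length, x across the 68 mm width (either end may go first), z up. Fresh block, at the start lying on the bench to the left of the incubator; two or three of the fresh blocks are there
- blue_cap_bottle: bystander: bottle with blue cap, 52 mm across, 115 mm high, at the back; origin at its underside's centre
- clear_bottle: bystander: clear bottle with white cap, 68 mm across, 156 mm high, at the back; origin at its underside's centre
- tape: bystander: yellow roll of tape lying flat, 62 mm across, 18 mm high, at the bench's front edge on the right; origin at its underside's centre
- dish: bystander: petri dish, 60 mm across, 14 mm high, near the tape roll; origin at its underside's centre
Things that resemble listed ones, but are neither listed nor needed, are in the scene too. What is shaped like the part that bears fresh1_mid but turquoise is not meant.

How it is judged:
By the outcome, as a careful person would: the job done as asked, in the order asked, and still so for the second after the job is handed in, with the robot touching nothing.
Of spent0, spent1, spent2 only 1 to 1 are there at a start; the rules pass over those that are not, and their reading is None.
Of fresh0, fresh1, fresh2 only 2 to 3 are there at a start; the rules pass over those that are not, and their reading is None.
At some moment in a run one of fresh0, fresh1, fresh2 may be knocked a few centimetres aside while the robot is not near it.
Once in a run the grip may slacken for a moment while it holds something.
It also fails if it takes over 210 s, if anything falls off the work surface, if the arm or the gripper's body presses on something with over 40 N, if the wrist force passes 120 N, or if a joint passes its speed limit or range.

## Working session

There is one attempt and no reset: what is moved stays moved. The work goes in short steps, Python scripts to look and compute and a tool call to move; the robot and the scene stay as the last step left them, time stands still between calls to the robot, and variables do not carry over. Pictures are saved under pics/ and viewed, at most 14 in all, crops included, and the job is handed in when it is done.

Besides the shell and the picture viewer there is one more tool, called as name(argument=value, ...) on one line, values as JSON. jog_arm: Moves the arm, as the interface text tells. Its arguments: {"type":"object","properties":{"deltas":{"type":"array","items":{"type":"array","items":{"type":"number"}}},"newtons":{"type":"number"}},"required":["deltas"]}

```bash
ls; mkdir -p pics; python3 - <<'E'
from cell import telemetry, vision, r
import cv2, numpy as np
for n in("top","side"):
    cv2.imwrite(f"pics/{n}0.png",vision.snapshot(n))
    m=vision.camera_model(n); print(n,np.round(m["K"],1).tolist(),np.round(m["dist_coeffs"],3),np.round(m["extrinsics"],3).tolist())
o=telemetry.get_obs(); print(o)
E
```

```text
pics
top [[421.8, 0.0, 280.8], [0.0, 421.8, 212.6], [0.0, 0.0, 1.0]] [-0.023  0.     0.     0.     0.   ] [[-0.035, -0.979, 0.2, 0.259], [-0.999, 0.034, -0.007, -0.052], [-0.0, -0.2, -0.98, 1.56], [0.0, 0.0, 0.0, 1.0]]
side [[531.8, 0.0, 282.6], [0.0, 531.8, 201.9], [0.0, 0.0, 1.0]] [-0.133  0.     0.     0.     0.   ] [[0.875, -0.337, 0.349, -0.073], [-0.485, -0.583, 0.653, -1.205], [-0.017, -0.74, -0.673, 1.253], [0.0, 0.0, 0.0, 1.0]]
{'t': 0.1, 'joints': array([ 1.23997347,  0.39914403,  0.04501807,  1.53774127, -0.01871236,
        1.20689258, -0.05068403]), 'dq': array([ 3.64462524e-06, -1.69696826e-03, -2.28100275e-03, -3.28904979e-03,
        1.01830167e-03,  4.35023968e-04,  1.26865150e-03]), 'joint_torque': array([ 3.51675255e-03, -4.76260865e+01,  1.37012545e+00, -2.54948884e+01,
        1.20400364e-02,  5.06504221e-03,  1.26762345e-05]), 'position': array([ 0.14926172, -0.63209846,  0.25535579]), 'tcp_rot': array([-3.13983188e+00,  1.04618393e-04,  2.31963588e-01]), 'wrist_force': array([-0.59180637,  0.45096253, -1.25835244]), 'torque': array([0.00778288, 0.02055472, 0.00089156]), 'grip_force': 0.0, 'gripper_width': 0.08523880711227669}
```

View pics/top0.png

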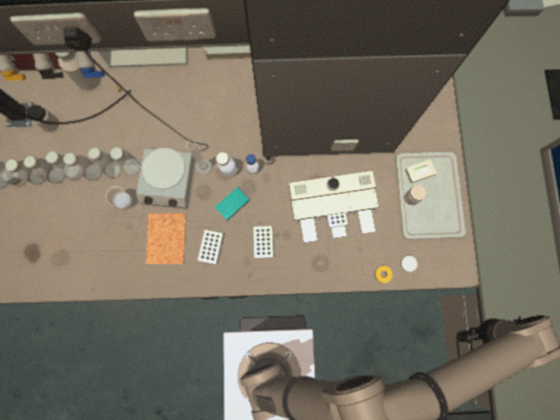

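View pics/side0.png

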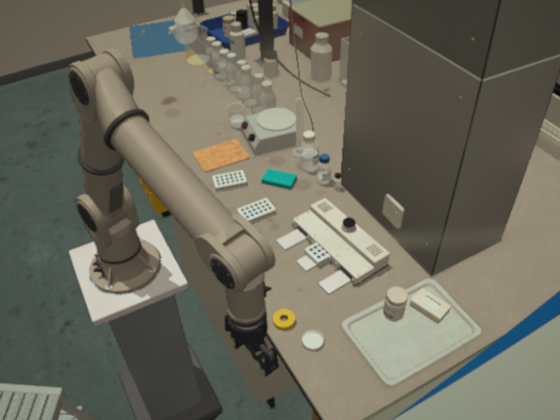

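Top view: dock around (335,195) with the finished block in its middle slot (338,220), fresh blocks at (210,247) and (263,241), mat at (165,238), turquoise decoy at (232,204). I'll zoom in and measure these.

```bash
cat > h.py <<'E'
import cv2, numpy as np
from cell import telemetry, vision, r
from scipy.spatial.transform import Rotation as Rn
def ray(n,uv):
    m=vision.camera_model(n);T=np.array(m["extrinsics"])
    p=cv2.undistortPoints(np.array(uv,float).reshape(-1,1,2),np.array(m["K"]),np.array(m["dist_coeffs"])).reshape(-1,2)
    d=np.c_[p,np.ones(len(p))]@T[:3,:3].T
    return T[:3,3],d
def plane(n,uv,z):
    o,d=ray(n,uv); return (o+d*((z-o[2])/d[:,2])[:,None])[:,:2]
def proj(n,P):
    m=vision.camera_model(n);T=np.linalg.inv(np.array(m["extrinsics"]))
    return cv2.projectPoints(np.array(P,float).reshape(-1,1,3),cv2.Rodrigues(T[:3,:3])[0],T[:3,3],np.array(m["K"]),np.array(m["dist_coeffs"]))[0].reshape(-1,2)
def rect(n,mask,z,amin=60):
    """minAreaRect of each blob, in world coords on plane z: centre, sizes, angle of long side"""
    out=[]
    for c in cv2.findContours(mask,cv2.RETR_EXTERNAL,cv2.CHAIN_APPROX_NONE)[0]:
        if cv2.contourArea(c)<amin: continue
        w=plane(n,c.reshape(-1,2),z)
        (cx,cy),(a,b),t=cv2.minAreaRect((w*1000).astype(np.float32))
        if a<b: a,b,t=b,a,t+90
        out.append((c.reshape(-1,2).mean(0).round(0).tolist(),round(cx/1e3,4),round(cy/1e3,4),round(a,1),round(b,1),round((t+90)%180-90,1)))
    return out
E
python3 - <<'E'
from h import *
t=cv2.imread("pics/top0.png"); s=cv2.imread("pics/side0.png")
cv2.imwrite("pics/c1.png",cv2.resize(t[150:290,140:400],None,fx=3,fy=3,interpolation=cv2.INTER_CUBIC))
cv2.imwrite("pics/c2.png",cv2.resize(s[130:290,190:400],None,fx=3.7,fy=3.7,interpolation=cv2.INTER_CUBIC))
for n,im in(("top",t),("side",s)):
    H=cv2.cvtColor(im,cv2.COLOR_BGR2HSV)
    o=cv2.inRange(H,(5,150,120),(18,255,255))
    print(n,"orange",rect(n,cv2.morphologyEx(o,cv2.MORPH_CLOSE,np.ones((5,5))),0.006))
    w=cv2.inRange(H,(0,0,140),(180,60,255))
    w=cv2.morphologyEx(w,cv2.MORPH_CLOSE,np.ones((5,5)))
    for x in rect(n,w,0.021,150): 
        if 40<x[4]<120 and x[3]<400: print("white",x)
E
```

```text
top orange []
white ([369.0, 403.0], -0.1078, -0.339, 109.2, 90.8, 16.6)
white ([71.0, 60.0], 1.2399, 0.7623, 116.3, 97.6, -73.7)
side orange []
white ([27.0, 401.0], -0.372, -0.3448, 172.4, 100.1, -25.8)
white ([551.0, 130.0], 1.7493, -0.1781, 144.0, 75.2, 38.7)
```

View pics/c1.png

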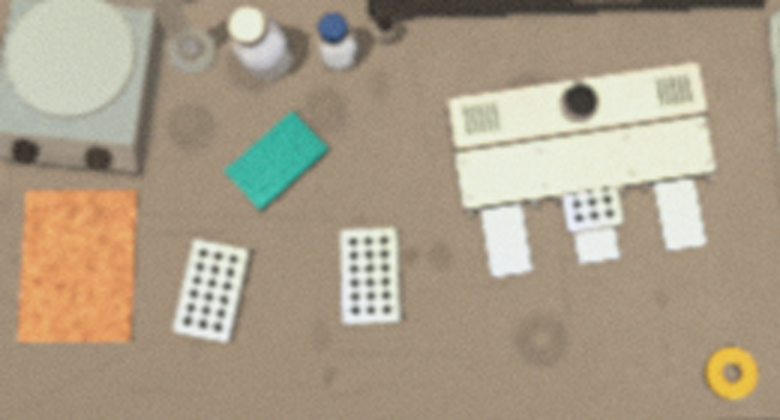

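View pics/c2.png

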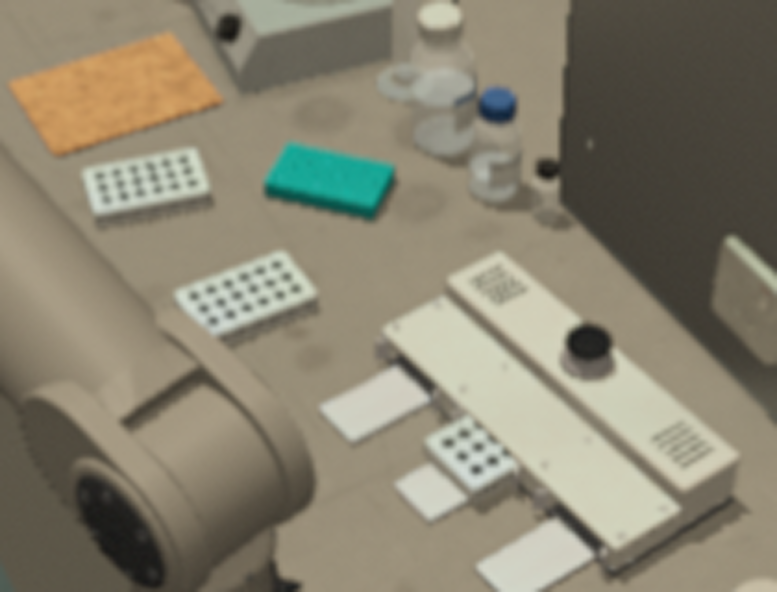

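The crops show exactly two fresh blocks, at about (370,275)/(211,290) in the c1 crop. The finished block is in the middle slot and the plunger is at (580,100). Next I'll tune the masks for numbers.

```bash
cat >> h.py <<'E'
def whites(im,k=7,thr=None):
    H=cv2.cvtColor(im,cv2.COLOR_BGR2HSV)
    w=cv2.inRange(H,(0,0,thr or 165),(180,75,255))
    return cv2.morphologyEx(w,cv2.MORPH_CLOSE,np.ones((k,k)))
E
python3 - <<'E'
from h import *
t=cv2.imread("pics/top0.png"); s=cv2.imread("pics/side0.png")
H=cv2.cvtColor(t,cv2.COLOR_BGR2HSV)
for p in [(165,238),(212,232),(263,229),(310,230),(330,205),(333,184),(290,270),(275,241)]: print(p,H[p[1],p[0]])
for n,im in(("top",t),("side",s)):
    H=cv2.cvtColor(im,cv2.COLOR_BGR2HSV)
    print(n,"orange",rect(n,cv2.morphologyEx(cv2.inRange(H,(3,130,90),(20,255,255)),cv2.MORPH_CLOSE,np.ones((3,3))),0.006))
    for thr in(150,175):
      for x in rect(n,whites(im,5,thr),0.021,80):
        if 0.3<x[1]<.9 and x[3]<400: print(thr,"white",x)
    k=cv2.inRange(H,(0,0,0),(180,255,70))
    for x in rect(n,k,0.09,30):
        if .4<x[1]<.9 and x[3]<80: print("black z90",x)
E
```

```text
(165, 238) [ 13 144 228]
(212, 232) [ 38  18 230]
(263, 229) [ 45  21 169]
(310, 230) [ 60   4 239]
(330, 205) [ 35  18 237]
(333, 184) [17 27 66]
(290, 270) [ 17  61 162]
(275, 241) [ 17  63 157]
top orange [([166.0, 238.0], 0.4946, 0.3691, 184.0, 137.2, -1.9), ([12.0, 75.0], 1.1884, 1.015, 104.2, 44.9, 87.4)]
175 white ([409.0, 263.0], 0.3685, -0.5244, 55.9, 54.5, 87.9)
175 white ([209.0, 246.0], 0.4571, 0.2039, 120.0, 72.8, -13.2)
175 white ([262.0, 241.0], 0.4684, 0.0084, 121.6, 70.2, -1.2)
175 white ([119.0, 194.0], 0.6616, 0.5424, 91.7, 56.2, 21.3)
175 white ([336.0, 208.0], 0.5936, -0.2747, 339.5, 238.0, -83.4)
175 white ([70.0, 161.0], 0.8043, 0.7446, 66.4, 38.8, 3.8)
175 white ([430.0, 195.0], 0.6266, -0.6273, 332.0, 232.7, -0.3)
175 white ([224.0, 162.0], 0.7787, 0.1486, 86.9, 58.5, 37.3)
175 white ([164.0, 173.0], 0.7507, 0.3775, 191.6, 179.4, -7.9)
175 white ([116.0, 152.0], 0.8319, 0.5648, 46.0, 41.6, 15.9)
black z90 ([333.0, 183.0], 0.6641, -0.2542, 29.0, 26.2, 88.0)
side orange [([220.0, 155.0], 0.4963, 0.3628, 183.4, 134.6, -1.8)]
150 white ([446.0, 392.0], 0.5789, -0.8403, 145.6, 18.6, 0.3)
150 white ([181.0, 20.0], 0.8377, 1.6629, 303.6, 112.0, 58.6)
175 white ([312.0, 339.0], 0.3669, -0.5325, 54.1, 54.0, -30.4)
175 white ([406.0, 325.0], 0.6251, -0.6226, 328.8, 255.0, 0.2)
175 white ([329.0, 246.0], 0.5978, -0.2443, 337.6, 254.1, -83.1)
175 white ([256.0, 209.0], 0.47, 0.0055, 116.6, 71.0, 0.3)
175 white ([229.0, 178.0], 0.4586, 0.2003, 116.8, 70.7, -12.6)
175 white ([274.0, 122.0], 0.7821, 0.4465, 183.7, 176.7, 82.1)
black z90 ([349.0, 222.0], 0.6626, -0.2643, 40.5, 31.2, 56.2)
```

```bash
python3 - <<'E'
from h import *
for n,roi in(("top",(285,380,165,245)),("side",(270,395,195,290))):
    im=cv2.imread(f"pics/{n}0.png"); H=cv2.cvtColor(im,cv2.COLOR_BGR2HSV)
    R=np.zeros(H.shape[:2],np.uint8); R[roi[2]:roi[3],roi[0]:roi[1]]=255
    w=cv2.inRange(H,(0,0,185),(180,11,255))&R
    print(n,"tongue z8"); [print("  ",x) for x in rect(n,w,0.008,40)]
    c=cv2.inRange(H,(15,12,190),(60,60,255))&R
    print(" cream z38");[print("  ",x) for x in rect(n,c,0.038,80)]
    print(" cream z60");[print("  ",x) for x in rect(n,c,0.060,80)]
    k=cv2.inRange(H,(0,0,0),(180,255,110))&R
    print([ (x[0],x[3],x[4]) for x in rect(n,k,.09,20)])
E
```

```text
top tongue z8
   ([308.0, 230.0], 0.5079, -0.1624, 84.3, 48.8, 7.0)
   ([337.0, 225.0], 0.5231, -0.2736, 87.4, 55.7, 10.6)
   ([366.0, 221.0], 0.5338, -0.3801, 82.6, 47.9, 7.5)
 cream z38
   ([336.0, 206.0], 0.5718, -0.2662, 316.1, 122.0, -83.3)
   ([332.0, 185.0], 0.6711, -0.2577, 319.3, 65.8, -83.2)
 cream z60
   ([336.0, 206.0], 0.5673, -0.2631, 311.6, 120.2, -83.3)
   ([332.0, 185.0], 0.6652, -0.2547, 314.7, 64.8, -83.2)
[([333.0, 183.0], 34.5, 33.2)]
side tongue z8
   ([319.0, 256.0], 0.5486, -0.2743, 36.1, 31.5, -6.0)
 cream z38
   ([334.0, 281.0], 0.5196, -0.4033, 78.5, 46.5, 6.9)
   ([306.0, 262.0], 0.4857, -0.2987, 46.7, 36.4, -83.1)
   ([290.0, 239.0], 0.4955, -0.19, 77.1, 45.0, 6.9)
   ([328.0, 244.0], 0.5731, -0.2687, 311.5, 119.4, -83.4)
   ([349.0, 230.0], 0.6791, -0.2412, 314.1, 63.0, -83.3)
 cream z60
   ([334.0, 281.0], 0.5089, -0.4178, 77.1, 45.7, 6.9)
   ([306.0, 262.0], 0.4756, -0.3152, 45.9, 35.7, -83.1)
   ([290.0, 239.0], 0.4852, -0.2084, 75.7, 44.2, 6.9)
   ([328.0, 244.0], 0.5614, -0.2856, 305.8, 117.2, -83.4)
   ([349.0, 230.0], 0.6655, -0.2586, 308.4, 61.8, -83.3)
[([363.0, 275.0], 152.9, 77.1), ([326.0, 263.0], 45.0, 28.3), ([272.0, 260.0], 58.0, 11.7), ([300.0, 230.0], 56.3, 15.0), ([349.0, 224.0], 58.1, 37.4), ([377.0, 210.0], 222.7, 95.4)]
```

Dock origin is about (0.5636, -0.268) with yaw 6.8°, and the plunger, rear case and tongues agree on it. Mat is at (0.4955, 0.366) with yaw -1.9°, fresh A at (0.458, 0.202) with yaw -13°, and fresh B at (0.469, 0.007) with yaw -0.5°. First I'll move above the finished block's protruding end.

jog_arm(deltas=[[0, 0, 0, 0, 0, 0.018, 100], [0.47, -0.35, 0.06, 0, 0, 0, 100], [0.47, -0.35, 0.06, 0, 0, 0, 100], [0.47, -0.35, 0.06, 0, 0, 0, 100], [0.47, -0.35, 0.06, 0, 0, 0, 100], [0.47, -0.35, 0.06, 0, 0, 0, 100], [0.47, -0.35, 0.06, 0, 0, 0, 100], [0.47, -0.35, 0.06, 0, 0, 0, 100], [0.47, -0.35, 0.06, 0, 0, 0, 100], [0.47, -0.35, 0.06, 0, 0, 0, 100]], newtons=60)

```text
t: 1.35
position: [0.3412, -0.4502, 0.2288]
tcp_rot: [-3.141, 0.0, 0.119]
wrist_force: [0.9, -0.2, -1.1]
gripper_width: 0.0853
grip_force: 0.0
```

jog_arm(deltas=[[0.47, -0.35, 0.06, 0, 0, 0, 100], [0.47, -0.35, 0.06, 0, 0, 0, 100], [0.47, -0.35, 0.06, 0, 0, 0, 100], [0.47, -0.35, 0.06, 0, 0, 0, 100], [0.47, -0.35, 0.06, 0, 0, 0, 100], [0.47, -0.35, 0.06, 0, 0, 0, 100], [0.47, -0.35, 0.06, 0, 0, 0, 100], [0.47, -0.35, 0.06, 0, 0, 0, 100], [0.47, -0.35, 0.06, 0, 0, 0, 100], [0, 0, 0, 0, 0, 0, 100]])

```text
t: 2.6
position: [0.5335, -0.2667, 0.2016]
tcp_rot: [-3.14, 0.0, 0.124]
wrist_force: [-0.5, -0.5, -0.5]
gripper_width: 0.0855
grip_force: 0.0
```

```bash
cat >> h.py <<'E'
def to(x,y,z,deg):
    o=telemetry.get_obs();p=o["position"];R=Rn.from_euler("xyz",o["tcp_rot"])
    G=Rn.from_euler("xyz",[np.pi,0,np.radians(deg)])
    d=(R.inv()*G).as_rotvec()/(2*np.pi); dd=G.inv().apply(np.array([x,y,z])-p)/.05
    print("t",round(o["t"],2),"p",p.round(4),"rpy",np.degrees(o["tcp_rot"]).round(2),"w",round(o["gripper_width"],4),"F",o["wrist_force"].round(1),"grip",round(o["grip_force"],1))
    print("turn first",d.round(4),"then shift units",dd.round(3))
D0=np.array([0.5636,-0.2680]);DY=6.8
def dock(a,b):
    c,s=np.cos(np.radians(DY)),np.sin(np.radians(DY)); return D0+np.array([c*a-s*b,s*a+c*b])
def indock(p):
    c,s=np.cos(np.radians(DY)),np.sin(np.radians(DY)); d=np.array(p[:2])-D0; return np.array([c*d[0]+s*d[1],-s*d[0]+c*d[1]])
def shot(n,name,roi,f):
    im=vision.snapshot(n);cv2.imwrite(f"pics/{name}_raw.png",im);a,b,c,d=roi
    cv2.imwrite(f"pics/{name}.png",cv2.resize(im[c:d,a:b],None,fx=f,fy=f,interpolation=cv2.INTER_CUBIC));return im
E
python3 - <<'E'
from h import *
x,y=dock(-.031,0); to(x,y,.10,6.8)
E
```

```text
t 2.6 p [ 0.5335 -0.2667  0.2016] rpy [-179.89    0.      7.09] w 0.0855 F [-0.5 -0.5 -0.5] grip 0.0
turn first [-0.0003  0.      0.0008] then shift units [-0.025  0.096  2.031]
```

jog_arm(deltas=[[0, 0.1, 0.3, 0, 0, 0, 100], [0, 0, 0.3, 0, 0, 0, 100], [0, 0, 0.3, 0, 0, 0, 100], [0, 0, 0.3, 0, 0, 0, 100], [0, 0, 0.3, 0, 0, 0, 100], [0, 0, 0.3, 0, 0, 0, 100], [0, 0, 0.3, 0, 0, 0, 100], [0, 0, 0.3, 0, 0, 0, 100], [0, 0, 0, 0, 0, 0, 100], [0, 0, 0, 0, 0, 0, 100]])

```text
t: 3.85
position: [0.533, -0.2749, 0.0826]
tcp_rot: [3.141, -0.001, 0.119]
wrist_force: [-0.2, -0.2, -0.0]
gripper_width: 0.0855
grip_force: 0.0
```

```bash
python3 - <<'E'
from h import *
x,y=dock(-.031,0); to(x,y,.035,6.8)
shot("side","s1",(250,410,170,300),4.5)
E
```

```text
t 3.85 p [ 0.533  -0.2749  0.0826] rpy [ 1.7997e+02 -4.0000e-02  6.8100e+00] w 0.0855 F [-0.2 -0.2 -0. ] grip 0.0
turn first [ 0.0001 -0.0001  0.    ] then shift units [ 0.003 -0.064  0.952]
```

View pics/s1.png

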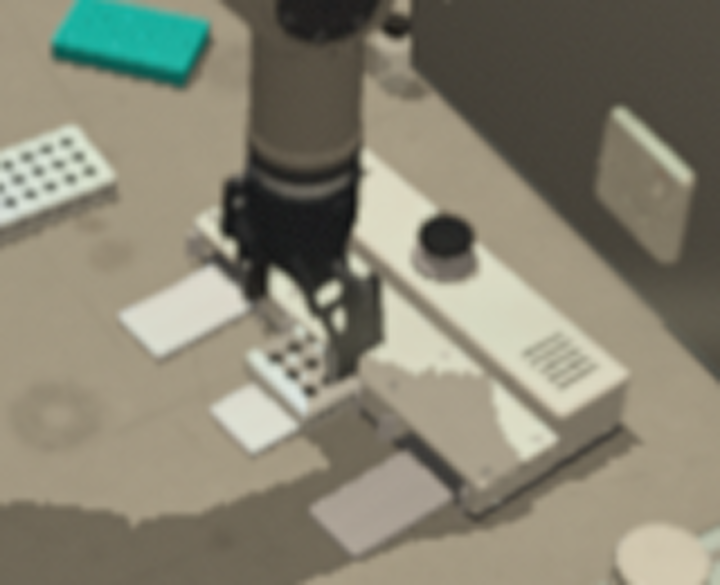

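The close side view shows the open fingers at (260,270) and (355,330), straddling the block's protruding end at (305,360). I'll descend.

jog_arm(deltas=[[0, -0.06, 0.15, 0, 0, 0, 100], [0, 0, 0.15, 0, 0, 0, 100], [0, 0, 0.15, 0, 0, 0, 100], [0, 0, 0.15, 0, 0, 0, 100], [0, 0, 0.15, 0, 0, 0, 100], [0, 0, 0.15, 0, 0, 0, 100], [0, 0, 0.06, 0, 0, 0, 100], [0, 0, 0, 0, 0, 0, 100], [0, 0, 0, 0, 0, 0, 100], [0, 0, 0, 0, 0, 0, 100]])

```text
t: 5.15
position: [0.5325, -0.2718, 0.0346]
tcp_rot: [3.141, -0.001, 0.119]
wrist_force: [-0.8, -0.0, 0.1]
gripper_width: 0.0853
grip_force: 0.0
```

jog_arm(deltas=[[0, 0, 0, 0, 0, 0, 40], [0, 0, 0, 0, 0, 0, 40], [0, 0, 0, 0, 0, 0, 40], [0, 0, 0, 0, 0, 0, 40], [0, 0, 0, 0, 0, 0, 40], [0, 0, 0, 0, 0, 0, 40], [0, 0, 0, 0, 0, 0, 40], [0, 0, 0, 0, 0, 0, 40], [0, 0, 0, 0, 0, 0, 40], [0, 0, 0, 0, 0, 0, 40]], newtons=40)

```text
t: 6.4
position: [0.5325, -0.2716, 0.0348]
tcp_rot: [3.141, -0.0, 0.119]
wrist_force: [-2.0, 0.6, 5.3]
gripper_width: 0.067
grip_force: 46.5
```

```bash
python3 - <<'E'
from h import *
o=telemetry.get_obs();print(o["position"],o["wrist_force"],o["torque"],o["gripper_width"],o["grip_force"],indock(o["position"]))
shot("side","s2",(250,410,170,300),4.5)
E
```

```text
[ 0.53245441 -0.2716134   0.03478601] [-1.9557253   0.57621393  5.25867098] [0.35647888 0.2951431  0.04852622] 0.06698536101273712 46.51802122592926 [-3.13543414e-02  9.97808329e-05]
```

View pics/s2.png

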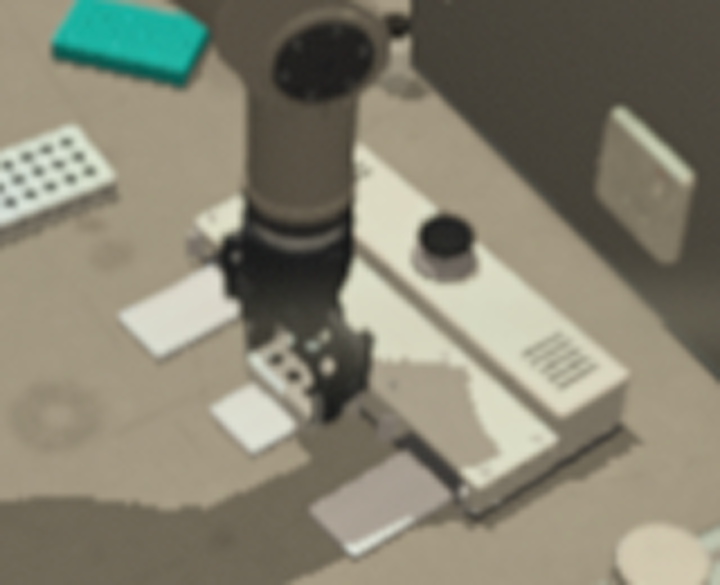

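The fingers have gripped the end of the block (width 67 mm, almost no side load). Sliding it out along −x.

jog_arm(deltas=[[-0.1, 0, 0, 0, 0, 0, 40], [-0.15, 0, 0, 0, 0, 0, 40], [-0.2, 0, 0, 0, 0, 0, 40], [-0.2, 0, 0, 0, 0, 0, 40], [-0.2, 0, 0, 0, 0, 0, 40], [-0.2, 0, 0, 0, 0, 0, 40], [-0.2, 0, 0, 0, 0, 0, 40], [-0.2, 0, 0, 0, 0, 0, 40], [-0.2, 0, 0, 0, 0, 0, 40], [0, 0, 0, 0, 0, 0, 40]], newtons=60)

```text
t: 7.7
position: [0.4485, -0.282, 0.0345]
tcp_rot: [3.142, 0.002, 0.118]
wrist_force: [1.2, 1.1, 8.6]
gripper_width: 0.0666
grip_force: 68.2
```

```bash
python3 - <<'E'
from h import *
o=telemetry.get_obs();print(o["t"],o["position"],o["tcp_rot"],o["wrist_force"],o["torque"],o["gripper_width"],o["grip_force"],indock(o["position"]))
shot("side","s3",(250,410,170,300),4.5)
E
```

```text
7.7 [ 0.44854104 -0.28204734  0.03454497] [3.14153035e+00 2.00193309e-03 1.17844013e-01] [1.20748902 1.08286358 8.59539339] [ 0.10380092 -0.48969559 -0.02077901] 0.06655682915948256 68.17355632781982 [-0.11591284 -0.00032508]
```

View pics/s3.png

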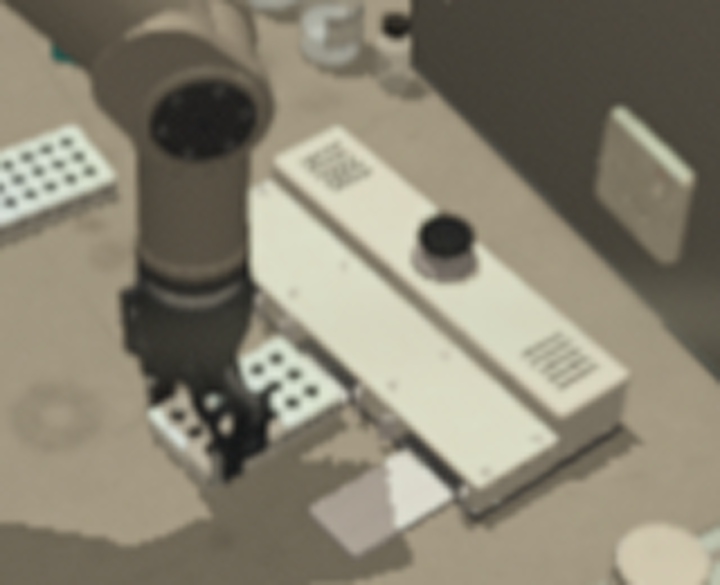

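The block is out of the slot and lying on the tongue (crop 150–345, 340–470). I'll release it, slide forward 43 mm, lower 6 mm and regrip at its centre.

jog_arm(deltas=[[0, 0, 0, 0, 0, 0, 100], [0, 0, 0, 0, 0, 0, 100], [0, 0, 0, 0, 0, 0, 100], [0.2, 0, 0.03, 0, 0, 0, 100], [0.2, 0, 0.03, 0, 0, 0, 100], [0.2, 0, 0.03, 0, 0, 0, 100], [0.2, 0, 0.03, 0, 0, 0, 100], [0.07, 0, 0, 0, 0, 0, 100], [0, 0, 0, 0, 0, 0, 100], [0, 0, 0, 0, 0, 0, 40]], newtons=80)

```text
t: 9.0
position: [0.4931, -0.2765, 0.0283]
tcp_rot: [3.142, 0.001, 0.118]
wrist_force: [-0.1, -0.8, 0.1]
gripper_width: 0.0698
grip_force: 0.0
```

jog_arm(deltas=[[0, 0, 0, 0, 0, 0, 40], [0, 0, 0, 0, 0, 0, 40], [0, 0, 0, 0, 0, 0, 40], [0, 0, 0, 0, 0, 0, 40], [0, 0, 0, 0, 0, 0, 40], [0, 0, 0, 0, 0, 0, 40], [0, 0, -0.1, 0, 0, 0, 40], [0, 0, -0.2, 0, 0, 0, 40], [0, 0, -0.2, 0, 0, 0, 40], [0, 0, 0, 0, 0, 0, 40]])

```text
t: 10.25
position: [0.4943, -0.2768, 0.0544]
tcp_rot: [3.14, -0.002, 0.119]
wrist_force: [-0.4, 0.3, -4.1]
gripper_width: 0.0663
grip_force: 90.6
```

```bash
python3 - <<'E'
from h import *
print(indock(telemetry.get_obs()["position"]))
x,y=dock(-.04,0); to(.4955,.366,.12,-1.9)
E
```

```text
[-0.06981042 -0.00049853]
t 10.25 p [ 0.4943 -0.2768  0.0544] rpy [ 1.7992e+02 -1.1000e-01  6.8000e+00] w 0.0663 F [-0.4  0.3 -4.1] grip 90.6
turn first [ 0.0002 -0.0003  0.0242] then shift units [ -0.403 -12.849  -1.312]
```

jog_arm(deltas=[[0, 0, -0.33, 0, 0, 0.006, 40], [0, 0, -0.33, 0, 0, 0.006, 40], [0, 0, -0.33, 0, 0, 0.006, 40], [0, 0, -0.33, 0, 0, 0.006, 40], [0, -0.3, 0, 0, 0, 0, 40], [0, -0.55, 0, 0, 0, 0, 40], [0, -0.64, 0, 0, 0, 0, 40], [0, -0.64, 0, 0, 0, 0, 40], [0, -0.64, 0, 0, 0, 0, 40], [0, -0.64, 0, 0, 0, 0, 40]])

```text
t: 11.5
position: [0.4982, -0.1035, 0.1188]
tcp_rot: [-3.141, 0.001, -0.031]
wrist_force: [1.3, -0.4, -5.6]
gripper_width: 0.066
grip_force: 91.0
```

jog_arm(deltas=[[-0.03, -0.64, 0, 0, 0, 0, 40], [-0.03, -0.64, 0, 0, 0, 0, 40], [-0.03, -0.64, 0, 0, 0, 0, 40], [-0.03, -0.64, 0, 0, 0, 0, 40], [-0.03, -0.64, 0, 0, 0, 0, 40], [-0.03, -0.64, 0, 0, 0, 0, 40], [-0.03, -0.64, 0, 0, 0, 0, 40], [-0.03, -0.64, 0, 0, 0, 0, 40], [-0.03, -0.64, 0, 0, 0, 0, 40], [-0.03, -0.64, 0, 0, 0, 0, 40]])

```text
t: 12.75
position: [0.4927, 0.216, 0.1187]
tcp_rot: [3.141, 0.002, -0.031]
wrist_force: [-0.0, -0.0, -4.8]
gripper_width: 0.0662
grip_force: 91.0
```

```bash
python3 - <<'E'
from h import *
to(.4955,.366,.08,-1.9)
E
```

```text
t 12.75 p [0.4927 0.216  0.1187] rpy [ 1.7997e+02  9.0000e-02 -1.7700e+00] w 0.0662 F [-0.  -0.  -4.8] grip 91.0
turn first [0.0001 0.0003 0.0003] then shift units [-0.044 -2.999  0.774]
```

jog_arm(deltas=[[-0.03, -0.6, 0, 0, 0, 0, 40], [0, -0.6, 0, 0, 0, 0, 40], [0, -0.6, 0, 0, 0, 0, 40], [0, -0.5, 0.1, 0, 0, 0, 40], [0, -0.4, 0.15, 0, 0, 0, 40], [0, 0, 0.15, 0, 0, 0, 40], [0, 0, 0.15, 0, 0, 0, 40], [0, 0, 0.15, 0, 0, 0, 40], [0, 0, 0, 0, 0, 0, 40], [0, 0, 0, 0, 0, 0, 40]])

```text
t: 14.0
position: [0.4974, 0.349, 0.0844]
tcp_rot: [3.142, -0.0, -0.033]
wrist_force: [1.1, -0.2, -4.6]
gripper_width: 0.0662
grip_force: 91.1
```

```bash
python3 - <<'E'
from h import *
to(.4955,.366,.06,-1.9)
for n,roi in(("side",(170,290,110,200)),("top",(135,205,200,280))):
    im=shot(n,"p1"+n,roi,6)
    z=telemetry.get_obs()["position"][2]-.006
    R=np.zeros(im.shape[:2],np.uint8);R[roi[2]:roi[3],roi[0]:roi[1]]=255
    print(n,[x for x in rect(n,whites(im,5,175)&R,z,40)])
a=cv2.resize(cv2.imread("pics/p1side.png"),(480,360));b=cv2.resize(cv2.imread("pics/p1top.png"),(315,360))
cv2.imwrite("pics/p1.png",np.hstack([a,b]))
E
```

```text
t 14.0 p [0.4974 0.349  0.0844] rpy [ 1.80e+02 -2.00e-02 -1.88e+00] w 0.0662 F [ 1.1 -0.2 -4.6] grip 91.1
turn first [ 0.     -0.0001  0.0001] then shift units [-0.05  -0.338  0.489]
side [([224.0, 179.0], 0.4166, 0.1384, 76.7, 69.3, -12.7), ([212.0, 143.0], 0.4648, 0.3541, 71.7, 48.1, 88.9), ([272.0, 122.0], 0.7178, 0.3619, 189.9, 146.3, 60.5)]
top [([202.0, 244.0], 0.4619, 0.222, 57.0, 17.7, 0.1), ([170.0, 222.0], 0.5415, 0.3394, 46.8, 25.2, 74.0)]
```

View pics/p1.png

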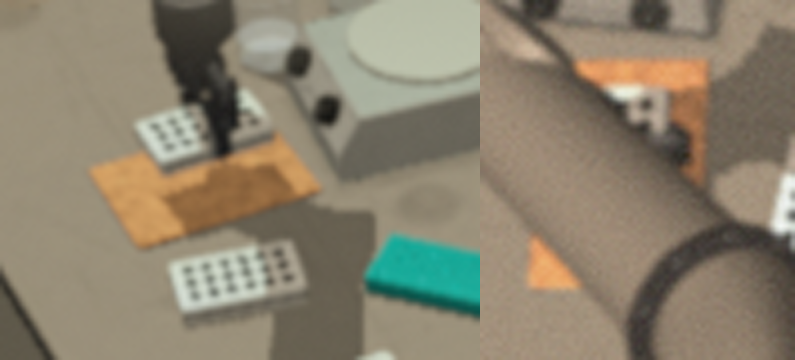

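The side view shows the block held level over the mat; its right part hides behind the finger at (225,110). By eye and odometry its centre is about 3 mm short of the TCP along x. I'll lower it onto the mat.

jog_arm(deltas=[[0.02, -0.17, 0, 0, 0, 0, 40], [0, -0.17, 0.1, 0, 0, 0, 40], [0, 0, 0.2, 0, 0, 0, 40], [0, 0, 0.2, 0, 0, 0, 40], [0, 0, 0.2, 0, 0, 0, 40], [0, 0, 0.16, 0, 0, 0, 40], [0, 0, 0.1, 0, 0, 0, 40], [0, 0, 0.08, 0, 0, 0, 40], [0, 0, 0.06, 0, 0, 0, 40], [0, 0, 0, 0, 0, 0, 40]])

```text
t: 15.35
position: [0.4987, 0.3663, 0.0292]
tcp_rot: [3.141, -0.0, -0.032]
wrist_force: [0.1, 0.7, -5.2]
gripper_width: 0.0663
grip_force: 91.2
```

```bash
python3 - <<'E'
from h import *
to(.4982,.366,.0263,-1.9)
E
```

```text
t 15.35 p [0.4987 0.3663 0.0292] rpy [179.99  -0.    -1.84] w 0.0663 F [ 0.1  0.7 -5.2] grip 91.2
turn first [ 0.     -0.      0.0002] then shift units [-0.009  0.006  0.058]
```

jog_arm(deltas=[[0, 0, 0.03, 0, 0, 0, 40], [0, 0, 0.02, 0, 0, 0, 40], [0, 0, 0.01, 0, 0, 0, 40], [0, 0, 0, 0, 0, 0, 40], [0, 0, 0, 0, 0, 0, 80], [0, 0, 0, 0, 0, 0, 100], [0, 0, 0, 0, 0, 0, 100], [0, 0, 0, 0, 0, 0, 100], [0, 0, 0, 0, 0, 0, 100], [0, 0, -0.2, 0, 0, 0, 100]])

```text
t: 16.6
position: [0.4981, 0.3658, 0.0358]
tcp_rot: [3.14, 0.001, -0.032]
wrist_force: [0.3, -0.1, -0.5]
gripper_width: 0.0855
grip_force: 0.0
```

jog_arm(deltas=[[0, 0, -0.4, 0, 0, 0, 100], [0, 0, -0.6, 0, 0, 0, 100], [0, 0, -0.6, 0, 0, 0, 100], [0, 0.3, -0.5, 0, 0, 0, 100], [0, 0.5, 0, 0, 0, 0, 100], [0, 0.5, 0, 0, 0, 0, 100], [0, 0.6, 0, 0, 0, 0, 100], [0, 0.6, 0, 0, 0, 0, 100], [0, 0.6, 0, 0, 0, 0, 100], [0, 0.6, 0, 0, 0, 0, 100]])

```text
t: 17.85
position: [0.4919, 0.1789, 0.1409]
tcp_rot: [3.14, 0.001, -0.033]
wrist_force: [0.0, 0.1, 0.3]
gripper_width: 0.0854
grip_force: 0.0
```

jog_arm(deltas=[[0, 0.6, 0, 0, 0, 0, 100], [0, 0.6, 0, 0, 0, 0, 100], [0, 0.6, 0, 0, 0, 0, 100], [0, 0.6, 0, 0, 0, 0, 100], [0, 0.6, 0, 0, 0, 0, 100], [0, 0.6, 0, 0, 0, 0, 100], [0, 0.6, 0, 0, 0, 0, 100], [0, 0.6, 0, 0, 0, 0, 100], [0, 0.6, 0, 0, 0, 0, 100], [0, 0.3, 0, 0, 0, 0, 100]])

```text
t: 19.1
position: [0.4822, -0.1058, 0.141]
tcp_rot: [3.141, 0.001, -0.035]
wrist_force: [0.6, -0.2, -0.4]
gripper_width: 0.0856
grip_force: 0.0
```

```bash
python3 - <<'E'
from h import *
to(.4982,.366,.0263,-1.9)
for n in("top","side"):
    im=shot(n,"q"+n,(140,400,150,290) if n=="top" else (160,420,100,290),3)
    H=cv2.cvtColor(im,cv2.COLOR_BGR2HSV)
    print(n,"mat",[x for x in rect(n,cv2.morphologyEx(cv2.inRange(H,(3,130,90),(20,255,255)),cv2.MORPH_CLOSE,np.ones((3,3))),0.006) if x[3]>150])
    for x in rect(n,whites(im,5,175),0.021,80):
        if 0.3<x[1]<.6 and -.2<x[2]<.5: print("white",x)
    for x in rect(n,whites(im,5,175),0.027,80):
        if 0.3<x[1]<.6 and .3<x[2]<.5: print("white on mat",x)
E
```

```text
t 19.1 p [ 0.4822 -0.1058  0.141 ] rpy [ 1.7996e+02  7.0000e-02 -2.0300e+00] w 0.0856 F [ 0.6 -0.2 -0.4] grip 0.0
turn first [ 0.0001  0.0002 -0.0004] then shift units [ 7.000e-03 -9.442e+00  2.294e+00]
top mat [([166.0, 238.0], 0.4946, 0.37, 184.0, 135.5, -2.0)]
white ([263.0, 241.0], 0.4682, 0.0086, 121.4, 73.5, 0.8)
white ([196.0, 241.0], 0.4799, 0.2517, 121.3, 73.4, -13.0)
white ([165.0, 237.0], 0.4955, 0.3673, 115.6, 70.8, -1.6)
white on mat ([165.0, 237.0], 0.4946, 0.3657, 115.2, 70.5, -1.6)
side mat [([222.0, 158.0], 0.4965, 0.3618, 182.0, 132.5, -2.0)]
white ([256.0, 209.0], 0.4699, 0.0056, 118.0, 72.6, 0.5)
white ([229.0, 169.0], 0.4811, 0.2465, 118.4, 73.1, -14.1)
white ([220.0, 150.0], 0.5005, 0.3705, 119.6, 73.1, -0.4)
white on mat ([220.0, 150.0], 0.4977, 0.3629, 119.0, 72.7, -0.4)
```

View pics/qtop.png

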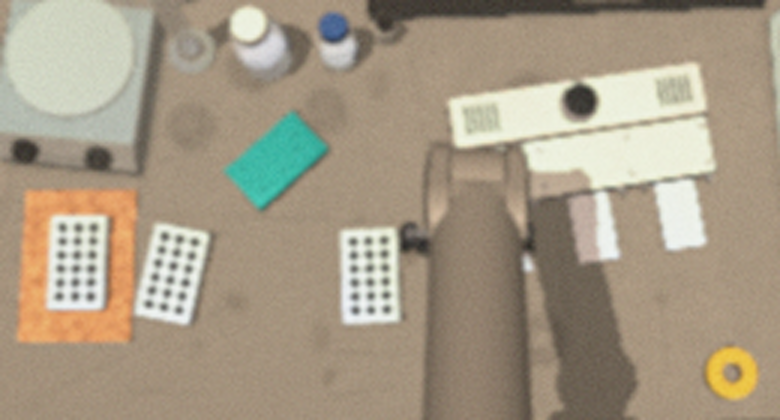

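The top view shows the finished block centred on the mat. Fresh A was knocked to about (0.481, 0.249), and fresh B is unchanged at (0.469, 0.007). I'll take fresh B first.

```bash
python3 - <<'E'
from h import *
to(.469,.007,.05,0.3)
E
```

```text
t 19.2 p [ 0.4827 -0.1054  0.1411] rpy [ 1.7996e+02  4.0000e-02 -2.0400e+00] w 0.0855 F [-0.2  0.1 -0.3] grip 0.0
turn first [ 0.0001  0.0001 -0.0065] then shift units [-0.263 -2.249  1.822]
```

jog_arm(deltas=[[0, 0, 0, 0, 0, -0.0065, 100], [-0.06, -0.5, 0, 0, 0, 0, 100], [-0.06, -0.5, 0, 0, 0, 0, 100], [-0.06, -0.5, 0, 0, 0, 0, 100], [-0.06, -0.5, 0, 0, 0, 0, 100], [-0.02, -0.25, 0.3, 0, 0, 0, 100], [0, 0, 0.4, 0, 0, 0, 100], [0, 0, 0.4, 0, 0, 0, 100], [0, 0, 0.3, 0, 0, 0, 100], [0, 0, 0, 0, 0, 0, 100]])

```text
t: 20.45
position: [0.4684, 0.0089, 0.0698]
tcp_rot: [3.142, 0.003, 0.009]
wrist_force: [0.6, -0.1, -0.0]
gripper_width: 0.0854
grip_force: 0.0
```

```bash
python3 - <<'E'
from h import *
to(.469,.007,.026,0.3)
im=shot("side","b1",(200,320,150,250),6)
for x in rect("side",whites(im,5,175),0.021,80):
    if 0.3<x[1]<.6 and -.2<x[2]<.5: print("white",x)
E
```

```text
t 20.45 p [0.4684 0.0089 0.0698] rpy [180.     0.19   0.52] w 0.0854 F [ 0.6 -0.1 -0. ] grip 0.0
turn first [0.     0.0005 0.0006] then shift units [0.013 0.039 0.876]
white ([248.0, 211.0], 0.4409, 0.0055, 72.6, 60.7, 88.3)
white ([227.0, 169.0], 0.4755, 0.2482, 106.2, 72.5, -14.1)
white ([220.0, 150.0], 0.5, 0.37, 119.7, 72.5, -1.9)
```

View pics/b1.png

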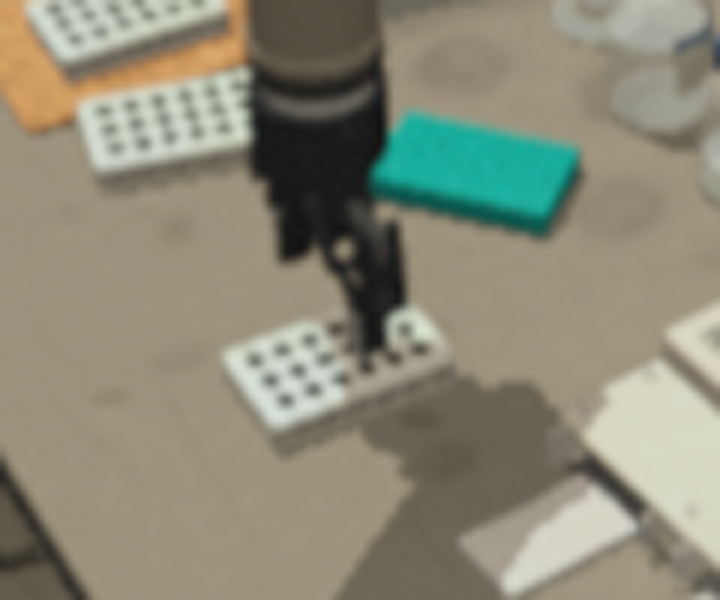

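The open fingers straddle fresh B (crop 225–455, 310–440). Descending, gripping and lifting.

jog_arm(deltas=[[0, 0.04, 0.1, 0, 0, 0, 100], [0, 0, 0.2, 0, 0, 0, 100], [0, 0, 0.2, 0, 0, 0, 100], [0, 0, 0.2, 0, 0, 0, 100], [0, 0, 0.15, 0, 0, 0, 100], [0, 0, 0, 0, 0, 0, 100], [0, 0, 0, 0, 0, 0, 40], [0, 0, 0, 0, 0, 0, 40], [0, 0, 0, 0, 0, 0, 40], [0, 0, 0, 0, 0, 0, 40]])

```text
t: 21.75
position: [0.47, 0.0072, 0.0298]
tcp_rot: [3.142, -0.001, 0.009]
wrist_force: [-1.9, 0.8, 6.5]
gripper_width: 0.0655
grip_force: 89.1
```

jog_arm(deltas=[[0, 0, 0, 0, 0, 0, 40], [0, 0, 0, 0, 0, 0, 40], [0, 0, 0, 0, 0, 0, 40], [0, 0, 0, 0, 0, 0, 40], [0, 0, -0.1, 0, 0, 0, 40], [0, 0, -0.3, 0, 0, 0, 40], [0, 0, -0.4, 0, 0, 0, 40], [0, 0, -0.4, 0, 0, 0, 40], [0, 0, 0, 0, 0, 0, 40], [0, 0, 0, 0, 0, 0, 40]])

```text
t: 23.0
position: [0.469, 0.0068, 0.0884]
tcp_rot: [3.141, 0.001, 0.009]
wrist_force: [-0.1, -0.4, -5.7]
gripper_width: 0.0654
grip_force: 90.6
```

```bash
python3 - <<'E'
from h import *
x,y=dock(-.125,0); print(x,y); to(x,y,.085,6.8)
for n in("top","side"): cv2.imwrite(f"pics/l_{n}.png",vision.snapshot(n)); print(proj(n,[[.469,.007,.08]]))
E
```

```text
0.43947931148668284 -0.28280049603831264
t 23.0 p [0.469  0.0068 0.0884] rpy [1.7998e+02 5.0000e-02 5.0000e-01] w 0.0654 F [-0.1 -0.4 -5.7] grip 90.6
turn first [ 0.      0.0001 -0.0175] then shift units [-1.272  5.681  0.069]
[[262.21713683 238.94947947]]
[[254.45974213 195.47170889]]
```

jog_arm(deltas=[[0, 0, 0, 0, 0, -0.0085, 40], [0, 0, 0, 0, 0, -0.009, 40], [-0.1, 0.35, 0, 0, 0, 0, 40], [-0.14, 0.55, 0, 0, 0, 0, 40], [-0.14, 0.6, 0, 0, 0, 0, 40], [-0.14, 0.6, 0, 0, 0, 0, 40], [-0.14, 0.6, 0, 0, 0, 0, 40], [-0.14, 0.6, 0, 0, 0, 0, 40], [-0.14, 0.6, 0, 0, 0, 0, 40], [-0.14, 0.6, 0, 0, 0, 0, 40]])

```text
t: 24.35
position: [0.4419, -0.2236, 0.0879]
tcp_rot: [-3.141, 0.002, 0.119]
wrist_force: [0.5, 0.1, -4.8]
gripper_width: 0.0654
grip_force: 90.5
```

jog_arm(deltas=[[-0.14, 0.6, 0, 0, 0, 0, 40], [-0.05, 0.4, 0, 0, 0, 0, 40], [0, 0.18, 0, 0, 0, 0, 40], [0, 0, 0.2, 0, 0, 0, 40], [0, 0, 0.2, 0, 0, 0, 40], [0, 0, 0.2, 0, 0, 0, 40], [0, 0, 0.1, 0, 0, 0, 40], [0, 0, 0, 0, 0, 0, 40], [0, 0, 0, 0, 0, 0, 40], [0, 0, 0, 0, 0, 0, 40]])

```text
t: 25.6
position: [0.4406, -0.2828, 0.0542]
tcp_rot: [3.141, -0.001, 0.119]
wrist_force: [-0.4, -0.7, -3.9]
gripper_width: 0.065
grip_force: 90.4
```

```bash
python3 - <<'E'
from h import *
x,y=dock(-.072,0); to(x,y,.040,6.8)
print(indock(telemetry.get_obs()["position"]))
shot("side","i1",(240,360,190,290),6)
E
```

```text
t 25.6 p [ 0.4406 -0.2828  0.0542] rpy [ 1.7996e+02 -4.0000e-02  6.8000e+00] w 0.065 F [-0.4 -0.7 -3.9] grip 90.4
turn first [ 0.0001 -0.0001 -0.    ] then shift units [ 1.039 -0.003  0.285]
[-0.12393444 -0.00015668]
```

View pics/i1.png

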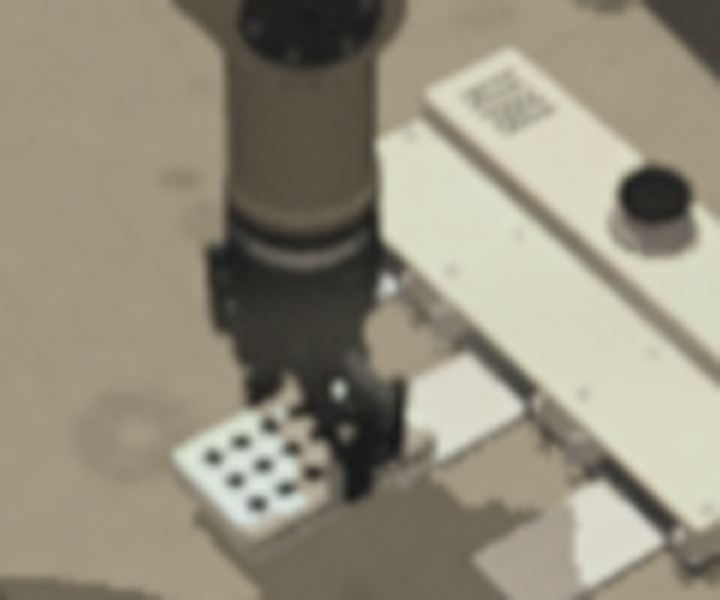

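The block is held level and lined up with the middle slot's tongue. I'll lower it to just above the tongue and advance to the lips.

jog_arm(deltas=[[0.15, 0, 0, 0, 0, 0, 40], [0.2, 0, 0.05, 0, 0, 0, 40], [0.2, 0, 0.08, 0, 0, 0, 40], [0.2, 0, 0.08, 0, 0, 0, 40], [0.2, 0, 0.08, 0, 0, 0, 40], [0.1, 0, 0, 0, 0, 0, 40], [0, 0, 0, 0, 0, 0, 40], [0, 0, 0, 0, 0, 0, 40], [0, 0, 0.02, 0, 0, 0, 40], [0, 0, 0, 0, 0, 0, 40]])

```text
t: 26.9
position: [0.492, -0.2765, 0.0383]
tcp_rot: [3.141, 0.0, 0.118]
wrist_force: [-0.2, -0.6, -3.9]
gripper_width: 0.0656
grip_force: 90.5
```

```bash
python3 - <<'E'
from h import *
x,y=dock(-.03,0); to(x,y,.038,6.8)
print(indock(telemetry.get_obs()["position"]))
E
```

```text
t 26.9 p [ 0.492  -0.2765  0.0383] rpy [1.7999e+02 1.0000e-02 6.7800e+00] w 0.0656 F [-0.2 -0.6 -3.9] grip 90.5
turn first [ 0.  0. -0.] then shift units [0.842 0.001 0.007]
[-7.20831049e-02  3.51498275e-05]
```

jog_arm(deltas=[[0.05, 0, 0, 0, 0, 0, 40], [0.1, 0, 0, 0, 0, 0, 40], [0.1, 0, 0, 0, 0, 0, 40], [0.1, 0, 0, 0, 0, 0, 40], [0.1, 0, 0, 0, 0, 0, 40], [0.1, 0, 0, 0, 0, 0, 40], [0.1, 0, 0, 0, 0, 0, 40], [0.1, 0, 0, 0, 0, 0, 40], [0.05, 0, 0, 0, 0, 0, 40], [0, 0, 0, 0, 0, 0, 40]])

```text
t: 28.15
position: [0.5322, -0.2716, 0.0383]
tcp_rot: [3.142, -0.0, 0.119]
wrist_force: [0.2, -0.3, -4.7]
gripper_width: 0.0653
grip_force: 90.5
```

```bash
python3 - <<'E'
from h import *
x,y=dock(-.03,0); to(x,y,.038,6.8)
print(indock(telemetry.get_obs()["position"]),telemetry.get_obs()["torque"])
E
```

```text
t 28.15 p [ 0.5322 -0.2716  0.0383] rpy [180.    -0.     6.82] w 0.0653 F [ 0.2 -0.3 -4.7] grip 90.5
turn first [ 0.     -0.      0.0001] then shift units [0.031 0.004 0.006]
[-0.03156109  0.00018536] [0.07605077 0.0318902  0.02546877]
```

The block is in the slot mouth with no side force. I'll release, regrip near its rear end and push it home.

jog_arm(deltas=[[0, 0, 0, 0, 0, 0, 100], [0, 0, 0, 0, 0, 0, 100], [0, 0, 0, 0, 0, 0, 100], [-0.16, 0, 0.02, 0, 0, 0, 100], [-0.2, 0, 0.02, 0, 0, 0, 100], [-0.2, 0, 0.02, 0, 0, 0, 100], [-0.2, 0, 0.02, 0, 0, 0, 100], [-0.1, 0, 0, 0, 0, 0, 100], [0, 0, 0, 0, 0, 0, 100], [0, 0, 0, 0, 0, 0, 40]], newtons=50)

```text
t: 29.4
position: [0.4899, -0.2767, 0.0345]
tcp_rot: [3.141, -0.001, 0.119]
wrist_force: [-0.2, 0.3, 0.3]
gripper_width: 0.0692
grip_force: 0.0
```

jog_arm(deltas=[[0, 0, 0, 0, 0, 0, 40], [0, 0, 0, 0, 0, 0, 40], [0, 0, 0, 0, 0, 0, 40], [0.1, 0, 0, 0, 0, 0, 40], [0.15, 0, 0, 0, 0, 0, 40], [0.15, 0, 0, 0, 0, 0, 40], [0.15, 0, 0, 0, 0, 0, 40], [0.15, 0, 0, 0, 0, 0, 40], [0.05, 0, 0, 0, 0, 0, 40], [0, 0, 0, 0, 0, 0, 40]])

```text
t: 30.65
position: [0.5217, -0.2731, 0.0348]
tcp_rot: [-3.14, 0.01, 0.118]
wrist_force: [-13.2, 1.1, 15.8]
gripper_width: 0.0666
grip_force: 58.6
```

```bash
python3 - <<'E'
from h import *
x,y=dock(-.031,0); to(x,y,.034,6.8)
print(indock(telemetry.get_obs()["position"]),telemetry.get_obs()["torque"])
E
```

```text
t 30.65 p [ 0.5217 -0.2731  0.0348] rpy [-179.92    0.58    6.74] w 0.0666 F [-13.2   1.1  15.8] grip 58.6
turn first [-0.0002  0.0016 -0.0002] then shift units [ 0.223 -0.001  0.017]
[-4.21559949e-02 -6.75391249e-05] [-0.04114833  2.3492397   0.04726349]
```

It has stalled about 11 mm short with a 13 N push and 16 N of downward load. I'll relieve the downward press slightly and push again.

jog_arm(deltas=[[0, 0, -0.02, 0, 0, 0, 40], [0, 0, -0.01, 0, 0, 0, 40], [0, 0, 0, 0, 0, 0, 40], [0.05, 0, 0, 0, 0, 0, 40], [0.05, 0, 0, 0, 0, 0, 40], [0.05, 0, 0, 0, 0, 0, 40], [0, 0, 0, 0, 0, 0, 40], [0, 0, 0, 0, 0, 0, 40], [0, 0, 0, 0, 0, 0, 40], [0, 0, 0, 0, 0, 0, 40]])

```text
t: 31.9
position: [0.534, -0.2713, 0.0358]
tcp_rot: [3.142, 0.0, 0.119]
wrist_force: [-0.6, 0.3, -5.0]
gripper_width: 0.0664
grip_force: 56.7
```

```bash
python3 - <<'E'
from h import *
x,y=dock(-.031,0); to(x,y,.034,6.8)
print(indock(telemetry.get_obs()["position"]),telemetry.get_obs()["torque"])
shot("side","i2",(240,360,190,290),6)
E
```

```text
t 31.9 p [ 0.534  -0.2713  0.0358] rpy [180.     0.     6.81] w 0.0664 F [-0.6  0.3 -5. ] grip 56.7
turn first [0. 0. 0.] then shift units [-0.024  0.004  0.036]
[-0.029793    0.00018564] [0.013344   0.12877615 0.01510627]
```

View pics/i2.png

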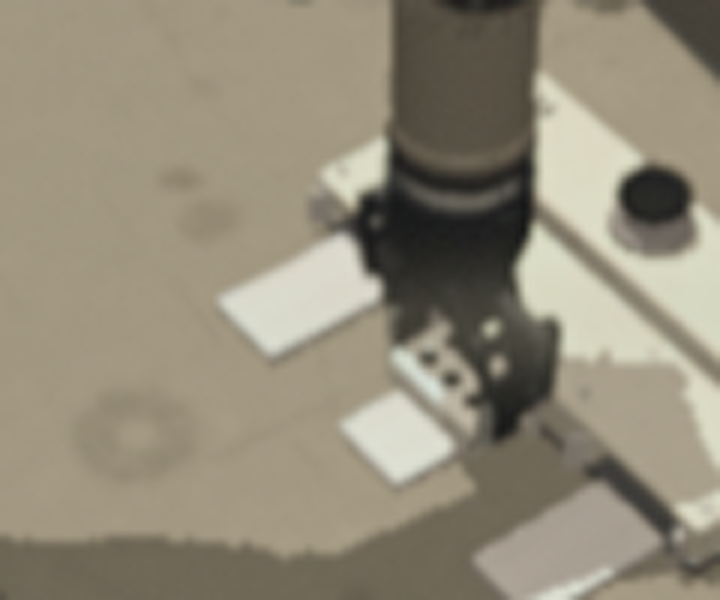

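It slid in freely once the press was relieved, leaving only about 45 mm sticking out. I'll nudge against the stop to confirm.

jog_arm(deltas=[[0.04, 0, 0, 0, 0, 0, 40], [0.04, 0, 0, 0, 0, 0, 40], [0.04, 0, 0, 0, 0, 0, 40], [0, 0, 0, 0, 0, 0, 40], [0, 0, 0, 0, 0, 0, 40], [0, 0, 0, 0, 0, 0, 40], [0, 0, 0, 0, 0, 0, 40], [0, 0, 0, 0, 0, 0, 40], [0, 0, 0, 0, 0, 0, 40], [0, 0, 0, 0, 0, 0, 40]])

```text
t: 33.2
position: [0.5357, -0.2713, 0.035]
tcp_rot: [-3.14, 0.008, 0.118]
wrist_force: [-8.8, 0.5, -0.3]
gripper_width: 0.0666
grip_force: 57.2
```

```bash
python3 - <<'E'
from h import *
x,y=dock(-.031,0); to(x,y,.034,6.8)
print(indock(telemetry.get_obs()["position"]),telemetry.get_obs()["torque"])
E
```

```text
t 33.2 p [ 0.5357 -0.2713  0.035 ] rpy [-179.91    0.49    6.74] w 0.0666 F [-8.8  0.5 -0.3] grip 57.2
turn first [-0.0002  0.0013 -0.0002] then shift units [-0.058  0.001  0.02 ]
[-2.80961438e-02  3.66277546e-05] [-0.17839606  1.63301692  0.0667817 ]
```

Contact with the stop. I'll release, back off, then check the seating.

jog_arm(deltas=[[-0.08, 0, 0, 0, 0, 0, 40], [0, 0, 0, 0, 0, 0, 100], [0, 0, 0, 0, 0, 0, 100], [0, 0, 0, 0, 0, 0, 100], [-0.1, 0, 0, 0, 0, 0, 100], [-0.3, 0, 0, 0, 0, 0, 100], [-0.4, 0, 0, 0, 0, 0, 100], [-0.4, 0, 0, 0, 0, 0, 100], [-0.3, 0, -0.3, 0, 0, 0, 100], [0, 0, -0.5, 0, 0, 0, 100]])

```text
t: 34.45
position: [0.4577, -0.2803, 0.0751]
tcp_rot: [-3.14, 0.004, 0.116]
wrist_force: [0.3, -0.2, 0.6]
gripper_width: 0.0853
grip_force: 0.0
```

jog_arm(deltas=[[0, -0.3, -0.5, 0, 0, 0, 100], [0, -0.6, -0.5, 0, 0, 0, 100], [0, -0.6, -0.3, 0, 0, 0, 100], [0, -0.6, 0, 0, 0, 0, 100], [0, -0.6, 0, 0, 0, 0, 100], [0, -0.6, 0, 0, 0, 0, 100], [0, -0.6, 0, 0, 0, 0, 100], [0, -0.6, 0, 0, 0, 0, 100], [0, -0.6, 0, 0, 0, 0, 100], [0, -0.3, 0, 0, 0, 0, 100]])

```text
t: 35.7
position: [0.4284, -0.0112, 0.1406]
tcp_rot: [3.141, 0.001, 0.12]
wrist_force: [0.1, 0.0, -0.3]
gripper_width: 0.0854
grip_force: 0.0
```

```bash
cat >> h.py <<'E'
def state(n,name):
    im=vision.snapshot(n);cv2.imwrite(f"pics/{name}_{n}.png",im)
    for x in rect(n,whites(im,5,175),0.021,80):
        if 0.3<x[1]<.6 and -.2<x[2]<.5: print(n,"white",x)
    # mean profile along dock x over |y|<22mm, z=29 plane, per bay
    for b in(-.11,0,.11):
        xs=np.arange(-.11,.01,.002)
        pr=[]
        for a in xs:
            P=[[*dock(a,b+q),.008 if False else .029] for q in np.linspace(-.022,.022,12)]
            uv=proj(n,P).astype(np.float32)
            v=cv2.remap(cv2.cvtColor(im,cv2.COLOR_BGR2GRAY),uv[:,0].reshape(1,-1),uv[:,1].reshape(1,-1),cv2.INTER_LINEAR)
            pr.append(int(v.mean()))
        print(n,"bay y",b,list(zip((xs*1000).round().astype(int).tolist(),pr))[::2] if False else pr)
E
python3 - <<'E'
from h import *
to(.481,.249,.08,-13.5)
state("top","u"); state("side","u")
im=cv2.imread("pics/top0.png")
E
```

```text
t 35.7 p [ 0.4284 -0.0112  0.1406] rpy [1.7997e+02 3.0000e-02 6.8800e+00] w 0.0854 F [ 0.1  0.  -0.3] grip 0.0
turn first [0.0001 0.0001 0.0566] then shift units [-0.193 -5.305  1.213]
top white ([196.0, 241.0], 0.4798, 0.2513, 121.0, 72.9, -13.5)
top white ([165.0, 237.0], 0.4954, 0.3675, 115.3, 70.8, -2.0)
top bay y -0.11 [154, 154, 155, 155, 156, 155, 154, 154, 155, 162, 176, 196, 215, 226, 229, 230, 229, 228, 227, 227, 227, 228, 229, 229, 229, 229, 228, 227, 227, 227, 228, 229, 229, 230, 230, 229, 229, 228, 227, 227, 228, 229, 229, 230, 230, 229, 228, 228, 228, 227, 224, 216, 196, 172, 165, 176, 202, 223, 232, 236]
top bay y 0 [151, 151, 152, 153, 153, 153, 153, 152, 151, 157, 172, 191, 214, 227, 232, 233, 232, 231, 230, 230, 230, 230, 231, 232, 233, 233, 233, 231, 228, 221, 213, 208, 212, 222, 230, 233, 227, 210, 189, 171, 166, 177, 195, 212, 217, 211, 197, 178, 168, 169, 183, 201, 214, 219, 217, 214, 219, 227, 232, 236]
top bay y 0.11 [101, 101, 101, 101, 101, 101, 101, 101, 103, 109, 121, 139, 159, 174, 180, 182, 180, 179, 178, 178, 178, 179, 179, 179, 180, 179, 179, 178, 178,
[... 520 characters left out ...]
90, 188, 185, 177, 162, 140, 111, 84, 68, 62, 67, 85, 117, 154, 184, 203]
side bay y 0 [149, 149, 149, 148, 146, 146, 151, 164, 177, 187, 192, 193, 193, 194, 194, 194, 194, 194, 194, 193, 193, 193, 193, 193, 192, 189, 182, 168, 151, 138, 137, 150, 172, 194, 208, 213, 210, 198, 182, 164, 152, 157, 169, 186, 198, 201, 192, 175, 160, 156, 162, 180, 195, 200, 195, 182, 169, 170, 183, 197]
side bay y 0.11 [101, 100, 101, 101, 102, 104, 109, 117, 126, 133, 137, 138, 138, 138, 138, 137, 136, 136, 135, 135, 135, 135, 135, 134, 135, 135, 135, 134, 134, 134, 134, 133, 134, 134, 134, 133, 134, 134, 134, 134, 135, 136, 139, 143, 148, 154, 158, 159, 153, 141, 123, 102, 84, 75, 75, 89, 116, 148, 177, 196]
```

```bash
python3 - <<'E'
from h import *
xs=np.arange(-.075,0.0,.001)
def prof(im,n,b=0):
    P=np.array([[*dock(a,b+q),.029] for a in xs for q in np.linspace(-.025,.025,15)])
    uv=proj(n,P).astype(np.float32)
    return cv2.remap(cv2.cvtColor(im,cv2.COLOR_BGR2GRAY),uv[:,0].reshape(len(xs),15),uv[:,1].reshape(len(xs),15),cv2.INTER_CUBIC).mean(1)
for n in("top","side"):
    a=prof(cv2.imread(f"pics/{n}0.png"),n);b=prof(cv2.imread(f"pics/u_{n}.png"),n)
    best=[]
    for s in np.arange(-10,10.1,.5):
        c=np.interp(xs[12:-12]+s/1000,xs,b); best.append((np.corrcoef(a[12:-12],c)[0,1],s))
    print(n,"block shift vs seated spent (mm, + = deeper)",max(best))
E
```

```text
top block shift vs seated spent (mm, + = deeper) (np.float64(0.9973742630312208), np.float64(1.5))
side block shift vs seated spent (mm, + = deeper) (np.float64(0.9986520966731008), np.float64(1.5))
```

The fresh block sits 1.5 mm deeper than the finished block did at the start, so it is against the stop. Now fresh A at (0.4805, 0.249), yaw −13.7°.

jog_arm(deltas=[[0, 0, 0, 0, 0, 0.019, 100], [0, 0, 0, 0, 0, 0.019, 100], [0, 0, 0, 0, 0, 0.019, 100], [0, -0.4, 0, 0, 0, 0, 100], [0, -0.6, 0, 0, 0, 0, 100], [-0.05, -0.6, 0, 0, 0, 0, 100], [-0.05, -0.6, 0, 0, 0, 0, 100], [-0.05, -0.6, 0, 0, 0, 0, 100], [-0.05, -0.6, 0, 0, 0, 0, 100], [0, -0.6, 0, 0, 0, 0, 100]])

```text
t: 37.05
position: [0.468, 0.1837, 0.1405]
tcp_rot: [3.14, -0.0, -0.242]
wrist_force: [1.2, 0.4, -0.1]
gripper_width: 0.0855
grip_force: 0.0
```

jog_arm(deltas=[[0, -0.6, 0, 0, 0, 0, 100], [0, -0.5, 0, 0, 0, 0, 100], [0, 0, 0.3, 0, 0, 0, 100], [0, 0, 0.3, 0, 0, 0, 100], [0, 0, 0.3, 0, 0, 0, 100], [0, 0, 0.3, 0, 0, 0, 100], [0, 0, 0, 0, 0, 0, 100], [0, 0, 0, 0, 0, 0, 100], [0, 0, 0, 0, 0, 0, 100], [0, 0, 0, 0, 0, 0, 100]])

```text
t: 38.3
position: [0.4807, 0.2384, 0.0813]
tcp_rot: [-3.141, -0.001, -0.239]
wrist_force: [0.1, 0.1, 0.5]
gripper_width: 0.0858
grip_force: 0.0
```

```bash
python3 - <<'E'
from h import *
to(.4805,.249,.03,-13.7)
shot("side","a1",(170,290,120,220),6)
E
```

```text
t 38.3 p [0.4807 0.2384 0.0813] rpy [-1.7997e+02 -5.0000e-02 -1.3710e+01] w 0.0858 F [0.1 0.1 0.5] grip 0.0
turn first [-0.0001 -0.0001 -0.    ] then shift units [-0.054 -0.206  1.026]
```

View pics/a1.png

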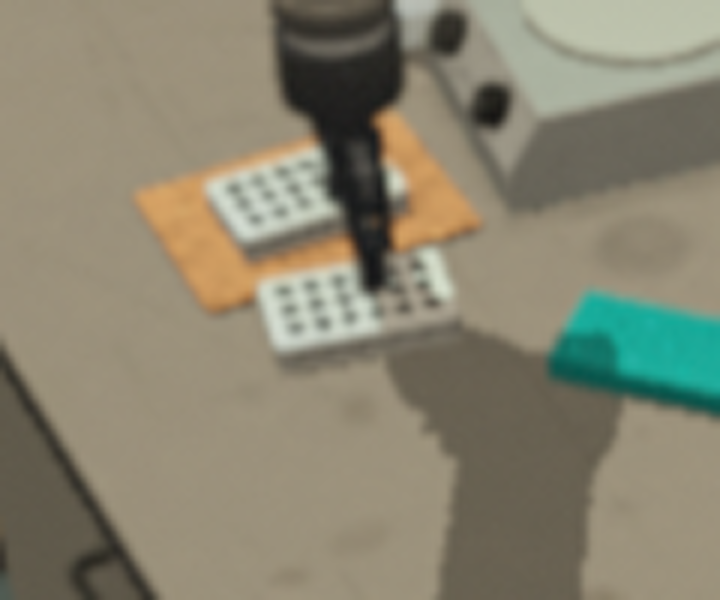

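Fresh A is unchanged next to the mat, with the fingers just right of its middle. I'll apply the shift, descend staying above the mat, grip and lift.

jog_arm(deltas=[[-0.05, -0.2, 0, 0, 0, 0, 100], [0, 0, 0.2, 0, 0, 0, 100], [0, 0, 0.25, 0, 0, 0, 100], [0, 0, 0.25, 0, 0, 0, 100], [0, 0, 0.2, 0, 0, 0, 100], [0, 0, 0.1, 0, 0, 0, 100], [0, 0, 0, 0, 0, 0, 100], [0, 0, 0, 0, 0, 0, 40], [0, 0, 0, 0, 0, 0, 40], [0, 0, 0, 0, 0, 0, 40]], newtons=80)

```text
t: 39.6
position: [0.481, 0.2494, 0.0322]
tcp_rot: [-3.14, -0.002, -0.239]
wrist_force: [-2.0, -0.5, 6.6]
gripper_width: 0.0656
grip_force: 88.3
```

jog_arm(deltas=[[0, 0, 0, 0, 0, 0, 40], [0, 0, 0, 0, 0, 0, 40], [0, 0, 0, 0, 0, 0, 40], [0, 0, 0, 0, 0, 0, 40], [0, 0, 0, 0, 0, 0, 40], [0, 0, 0, 0, 0, 0, 40], [0, 0, 0, 0, 0, 0, 40], [0, 0, 0, 0, 0, 0, 40], [0, 0, 0, 0, 0, 0, 40], [0, 0, 0, 0, 0, 0, 40]])

```text
t: 40.85
position: [0.481, 0.2494, 0.0322]
tcp_rot: [-3.14, -0.002, -0.239]
wrist_force: [-1.5, -0.9, 5.8]
gripper_width: 0.065
grip_force: 88.3
```

jog_arm(deltas=[[0, 0, -0.1, 0, 0, 0, 40], [0, 0, -0.3, 0, 0, 0, 40], [0, 0, -0.4, 0, 0, 0, 40], [0, 0, -0.4, 0, 0, 0, 40], [0, 0, -0.2, 0, 0, 0, 40], [0, 0, 0, 0, 0, 0, 40], [0, 0, 0, 0, 0, -0.019, 40], [0, 0, 0, 0, 0, -0.019, 40], [0, 0, 0, 0, 0, -0.019, 40], [0, 0, 0, 0, 0, 0, 40]])

```text
t: 42.1
position: [0.4796, 0.248, 0.0998]
tcp_rot: [3.141, 0.002, 0.117]
wrist_force: [0.8, -0.5, -4.0]
gripper_width: 0.0652
grip_force: 89.9
```

```bash
python3 - <<'E'
from h import *
x,y=dock(-.125,.11); print(x,y); to(x,y,.06,6.8)
E
```

```text
0.42645487497296775 -0.17357429014659356
t 42.1 p [0.4796 0.248  0.0998] rpy [1.7997e+02 1.2000e-01 6.7200e+00] w 0.0652 F [ 0.8 -0.5 -4. ] grip 89.9
turn first [ 0.0001  0.0003 -0.0002] then shift units [-2.054  8.245  0.796]
```

jog_arm(deltas=[[-0.08, 0.3, 0, 0, 0, 0, 40], [-0.14, 0.55, 0, 0, 0, 0, 40], [-0.15, 0.6, 0, 0, 0, 0, 40], [-0.15, 0.6, 0, 0, 0, 0, 40], [-0.15, 0.6, 0, 0, 0, 0, 40], [-0.15, 0.6, 0, 0, 0, 0, 40], [-0.15, 0.6, 0, 0, 0, 0, 40], [-0.15, 0.6, 0, 0, 0, 0, 40], [-0.15, 0.6, 0, 0, 0, 0, 40], [-0.15, 0.6, 0, 0, 0, 0, 40]])

```text
t: 43.35
position: [0.4421, -0.0425, 0.1007]
tcp_rot: [3.141, 0.001, 0.116]
wrist_force: [0.2, 0.1, -4.6]
gripper_width: 0.0652
grip_force: 89.9
```

jog_arm(deltas=[[-0.15, 0.6, 0, 0, 0, 0, 40], [-0.15, 0.6, 0, 0, 0, 0, 40], [-0.15, 0.6, 0, 0, 0, 0, 40], [-0.1, 0.5, 0.1, 0, 0, 0, 40], [-0.08, 0.3, 0.2, 0, 0, 0, 40], [0, 0, 0.2, 0, 0, 0, 40], [0, 0, 0.2, 0, 0, 0, 40], [0, 0, 0.1, 0, 0, 0, 40], [0, 0, 0, 0, 0, 0, 40], [0, 0, 0, 0, 0, 0, 40]])

```text
t: 44.6
position: [0.4278, -0.173, 0.061]
tcp_rot: [3.141, -0.001, 0.119]
wrist_force: [-0.3, 0.0, -4.0]
gripper_width: 0.0653
grip_force: 89.9
```

```bash
python3 - <<'E'
from h import *
x,y=dock(-.072,.11); to(x,y,.0405,6.8); print(indock(telemetry.get_obs()["position"]))
E
```

```text
t 44.6 p [ 0.4278 -0.173   0.061 ] rpy [ 1.7998e+02 -3.0000e-02  6.8400e+00] w 0.0653 F [-0.3  0.  -4. ] grip 89.9
turn first [ 0.     -0.0001  0.0001] then shift units [1.033 0.008 0.41 ]
[-0.12363377  0.11042177]
```

jog_arm(deltas=[[0.15, 0.008, 0.05, 0, 0, 0, 40], [0.2, 0, 0.1, 0, 0, 0, 40], [0.2, 0, 0.1, 0, 0, 0, 40], [0.2, 0, 0.08, 0, 0, 0, 40], [0.2, 0, 0.07, 0, 0, 0, 40], [0.08, 0, 0, 0, 0, 0, 40], [0, 0, 0, 0, 0, 0, 40], [0, 0, 0, 0, 0, 0, 40], [0, 0, 0, 0, 0, 0, 40], [0, 0, 0, 0, 0, 0, 40]])

```text
t: 45.85
position: [0.4784, -0.1677, 0.0409]
tcp_rot: [3.141, -0.0, 0.119]
wrist_force: [-0.3, 0.5, -4.0]
gripper_width: 0.0654
grip_force: 90.0
```

```bash
python3 - <<'E'
from h import *
x,y=dock(-.03,.11); to(x,y,.0405,6.8); print(indock(telemetry.get_obs()["position"]))
im=cv2.imread("pics/top0.png")
vision.snapshot("side")
cv2.imwrite("pics/j_side.png",vision.snapshot("side"))
E
```

```text
t 45.85 p [ 0.4784 -0.1677  0.0409] rpy [179.99  -0.     6.79] w 0.0654 F [-0.3  0.5 -4. ] grip 90.0
turn first [ 0. -0. -0.] then shift units [ 0.855 -0.006  0.007]
[-0.07274515  0.10969765]
```

jog_arm(deltas=[[0.05, 0, 0, 0, 0, 0, 40], [0.1, 0, 0, 0, 0, 0, 40], [0.1, 0, 0, 0, 0, 0, 40], [0.1, 0, 0, 0, 0, 0, 40], [0.1, 0, 0, 0, 0, 0, 40], [0.1, 0, 0, 0, 0, 0, 40], [0.1, 0, 0, 0, 0, 0, 40], [0.1, 0, 0, 0, 0, 0, 40], [0.05, 0, 0, 0, 0, 0, 40], [0, 0, 0, 0, 0, 0, 40]])

```text
t: 47.2
position: [0.5184, -0.1628, 0.0408]
tcp_rot: [3.142, 0.0, 0.119]
wrist_force: [-0.0, 0.2, -3.7]
gripper_width: 0.0651
grip_force: 90.0
```

```bash
python3 - <<'E'
from h import *
x,y=dock(-.03,.11); to(x,y,.0405,6.8); print(indock(telemetry.get_obs()["position"]))
E
```

```text
t 47.2 p [ 0.5184 -0.1628  0.0408] rpy [180.     0.     6.82] w 0.0651 F [-0.   0.2 -3.7] grip 90.0
turn first [0. 0. 0.] then shift units [ 0.048 -0.003  0.006]
[-0.03242153  0.10985596]
```

jog_arm(deltas=[[0, 0, 0, 0, 0, 0, 100], [0, 0, 0, 0, 0, 0, 100], [0, 0, 0, 0, 0, 0, 100], [-0.16, 0, 0.03, 0, 0, 0, 100], [-0.2, 0, 0.03, 0, 0, 0, 100], [-0.2, 0, 0.03, 0, 0, 0, 100], [-0.2, 0, 0.03, 0, 0, 0, 100], [-0.08, 0, 0, 0, 0, 0, 100], [0, 0, 0, 0, 0, 0, 100], [0, 0, 0, 0, 0, 0, 40]], newtons=50)

```text
t: 48.45
position: [0.4771, -0.1678, 0.035]
tcp_rot: [3.141, -0.001, 0.119]
wrist_force: [0.1, -0.4, 0.7]
gripper_width: 0.0694
grip_force: 0.0
```

jog_arm(deltas=[[0, 0, 0, 0, 0, 0, 40], [0, 0, 0, 0, 0, 0, 40], [0, 0, 0, 0, 0, 0, 40], [0, 0, -0.03, 0, 0, 0, 40], [0, 0, 0, 0, 0, 0, 40], [0.1, 0, 0, 0, 0, 0, 40], [0.1, 0, 0, 0, 0, 0, 40], [0.1, 0, 0, 0, 0, 0, 40], [0.1, 0, 0, 0, 0, 0, 40], [0, 0, 0, 0, 0, 0, 40]])

```text
t: 49.7
position: [0.4971, -0.1652, 0.0362]
tcp_rot: [-3.142, -0.001, 0.119]
wrist_force: [-0.8, 0.1, -3.7]
gripper_width: 0.0667
grip_force: 56.6
```

```bash
python3 - <<'E'
from h import *
x,y=dock(-.031,.11); to(x,y,.0405,6.8); print(indock(telemetry.get_obs()["position"]))
E
```

```text
t 49.7 p [ 0.4971 -0.1652  0.0362] rpy [-1.80e+02 -3.00e-02  6.84e+00] w 0.0667 F [-0.8  0.1 -3.7] grip 56.6
turn first [-0.     -0.0001  0.0001] then shift units [ 0.458 -0.    -0.085]
[-0.05388362  0.10998009]
```

Sliding freely. I'll push the rest of the way, with a small overtravel at the stop.

jog_arm(deltas=[[0.1, 0, 0, 0, 0, 0, 40], [0.1, 0, 0, 0, 0, 0, 40], [0.1, 0, 0, 0, 0, 0, 40], [0.1, 0, 0, 0, 0, 0, 40], [0.06, 0, 0, 0, 0, 0, 40], [0.05, 0, 0, 0, 0, 0, 40], [0.05, 0, 0, 0, 0, 0, 40], [0.04, 0, 0, 0, 0, 0, 40], [0, 0, 0, 0, 0, 0, 40], [0, 0, 0, 0, 0, 0, 40]])

```text
t: 50.95
position: [0.5241, -0.1621, 0.0357]
tcp_rot: [-3.141, 0.004, 0.118]
wrist_force: [-6.1, -0.0, -1.4]
gripper_width: 0.0667
grip_force: 56.9
```

```bash
python3 - <<'E'
from h import *
x,y=dock(-.031,.11); to(x,y,.0405,6.8); print(indock(telemetry.get_obs()["position"]))
E
```

```text
t 50.95 p [ 0.5241 -0.1621  0.0357] rpy [-179.97    0.24    6.76] w 0.0667 F [-6.1 -0.  -1.4] grip 56.9
turn first [-0.0001  0.0007 -0.0001] then shift units [-0.087 -0.003 -0.095]
[-0.02666514  0.10984064]
```

jog_arm(deltas=[[0.04, 0, 0, 0, 0, 0, 40], [0.04, 0, 0, 0, 0, 0, 40], [0, 0, 0, 0, 0, 0, 40], [0, 0, 0, 0, 0, 0, 40], [-0.1, 0, 0, 0, 0, 0, 40], [-0.04, 0, 0, 0, 0, 0, 100], [0, 0, 0, 0, 0, 0, 100], [0, 0, 0, 0, 0, 0, 100], [0, 0, 0, 0, 0, 0, 100], [-0.2, 0, 0, 0, 0, 0, 100]])

```text
t: 52.2
position: [0.5139, -0.1632, 0.0364]
tcp_rot: [3.141, -0.001, 0.12]
wrist_force: [-0.3, 0.1, 0.2]
gripper_width: 0.0858
grip_force: 0.0
```

jog_arm(deltas=[[-0.3, 0, 0, 0, 0, 0, 100], [-0.4, 0, 0, 0, 0, 0, 100], [-0.4, 0, -0.2, 0, 0, 0, 100], [-0.2, 0, -0.4, 0, 0, 0, 0], [0, -0.4, -0.6, 0, 0, 0, 0], [0, -0.6, -0.6, 0, 0, 0, 0], [0, -0.6, -0.6, 0, 0, 0, 0], [0, -0.6, 0, 0, 0, 0, 0], [0, -0.3, 0, 0, 0, 0, 0], [0, 0, 0, 0, 0, 0, 0]])

```text
t: 53.45
position: [0.433, -0.0468, 0.1558]
tcp_rot: [3.141, 0.001, 0.12]
wrist_force: [0.4, -0.3, 0.5]
gripper_width: 0.0002
grip_force: 0.0
```

```bash
cat > prof.py <<'E'
from h import *
xs=np.arange(-.075,0.0,.001)
def prof(im,n,b=0):
    P=np.array([[*dock(a,b+q),.029] for a in xs for q in np.linspace(-.025,.025,15)])
    uv=proj(n,P).astype(np.float32)
    return cv2.remap(cv2.cvtColor(im,cv2.COLOR_BGR2GRAY),uv[:,0].reshape(len(xs),15),uv[:,1].reshape(len(xs),15),cv2.INTER_CUBIC).mean(1)
def depth(tag):
  for n in("top","side"):
    im=vision.snapshot(n);cv2.imwrite(f"pics/{tag}_{n}.png",im)
    a=prof(cv2.imread(f"pics/{n}0.png"),n)
    for b in(0,.11):
        c=prof(im,n,b)
        print(n,b,max((round(np.corrcoef(a[12:-12],np.interp(xs[12:-12]+s/1000,xs,c))[0,1],4),s) for s in np.arange(-10,10.1,.5)))
E
python3 - <<'E'
from prof import *
x,y=dock(.1025,0); print(x,y); to(x,y,.17,6.8)
depth("v")
E
```

```text
0.66537896458092 -0.25586359324858365
t 53.45 p [ 0.433  -0.0468  0.1558] rpy [1.7998e+02 7.0000e-02 6.8900e+00] w 0.0002 F [ 0.4 -0.3  0.5] grip 0.0
turn first [0.0001 0.0002 0.0003] then shift units [ 4.119  4.702 -0.284]
top 0 (np.float64(0.9969), np.float64(1.5))
top 0.11 (np.float64(0.9792), np.float64(1.5))
side 0 (np.float64(0.9984), np.float64(1.5))
side 0.11 (np.float64(0.9541), np.float64(1.5))
```

Both fresh blocks are seated at the same depth (+1.5 mm relative to the finished block's start). Moving above the plunger with the fingers shut.

jog_arm(deltas=[[0.2, 0.25, -0.1, 0, 0, 0, 0], [0.4, 0.45, -0.1, 0, 0, 0, 0], [0.45, 0.5, -0.1, 0, 0, 0, 0], [0.45, 0.5, 0, 0, 0, 0, 0], [0.45, 0.5, 0, 0, 0, 0, 0], [0.45, 0.5, 0, 0, 0, 0, 0], [0.45, 0.5, 0, 0, 0, 0, 0], [0.45, 0.5, 0, 0, 0, 0, 0], [0.42, 0.5, 0, 0, 0, 0, 0], [0.4, 0.5, 0, 0, 0, 0, 0]])

```text
t: 54.8
position: [0.6671, -0.2595, 0.1707]
tcp_rot: [3.14, 0.0, 0.116]
wrist_force: [-0.7, 0.0, -0.2]
gripper_width: -0.0001
grip_force: 0.0
```

jog_arm(deltas=[[0, 0, 0, 0, 0, 0, 0], [0, 0, 0.1, 0, 0, 0, 0], [0, 0, 0.2, 0, 0, 0, 0], [0, 0, 0.2, 0, 0, 0, 0], [0, 0, 0.2, 0, 0, 0, 0], [0, 0, 0.1, 0, 0, 0, 0], [0, 0, 0, 0, 0, 0, 0], [0, 0, 0, 0, 0, 0, 0], [0, 0, 0, 0, 0, 0, 0], [0, 0, 0, 0, 0, 0, 0]])

```text
t: 56.05
position: [0.6665, -0.256, 0.1316]
tcp_rot: [3.141, -0.0, 0.119]
wrist_force: [0.6, -0.4, 1.0]
gripper_width: -0.0002
grip_force: 0.0
```

```bash
python3 - <<'E'
from h import *
x,y=dock(.1025,0); to(x,y,.115,6.8)
shot("side","pl",(290,400,170,270),6)
E
```

```text
t 56.05 p [ 0.6665 -0.256   0.1316] rpy [ 1.7998e+02 -2.0000e-02  6.8000e+00] w -0.0002 F [ 0.6 -0.4  1. ] grip 0.0
turn first [ 0.0001 -0.0001 -0.    ] then shift units [-0.021 -0.006  0.333]
```

View pics/pl.png

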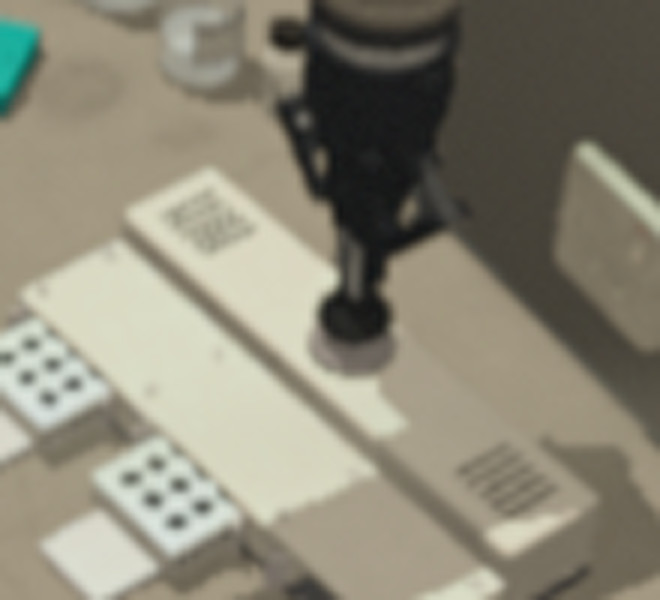

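The picture shows the shut fingertips right above the middle of the plunger head at (355,300), and both blocks seated alike. Pressing down slowly.

jog_arm(deltas=[[0, 0, 0.1, 0, 0, 0, 0], [0, 0, 0.1, 0, 0, 0, 0], [0, 0, 0.08, 0, 0, 0, 0], [0, 0, 0.06, 0, 0, 0, 0], [0, 0, 0.06, 0, 0, 0, 0], [0, 0, 0.06, 0, 0, 0, 0], [0, 0, 0.05, 0, 0, 0, 0], [0, 0, 0, 0, 0, 0, 0], [0, 0, 0, 0, 0, 0, 0], [0, 0, 0, 0, 0, 0, 0]])

```text
t: 57.35
position: [0.6662, -0.2559, 0.1065]
tcp_rot: [3.141, 0.0, 0.119]
wrist_force: [-3.0, 0.4, 5.7]
gripper_width: 0.0002
grip_force: 3.1
```

jog_arm(deltas=[[0, 0, 0.03, 0, 0, 0, 0], [0, 0, 0.03, 0, 0, 0, 0], [0, 0, 0.03, 0, 0, 0, 0], [0, 0, 0.02, 0, 0, 0, 0], [0, 0, 0, 0, 0, 0, 0], [0, 0, 0, 0, 0, 0, 0], [0, 0, 0, 0, 0, 0, 0], [0, 0, 0, 0, 0, 0, 0], [0, 0, 0, 0, 0, 0, 0], [0, 0, 0, 0, 0, 0, 0]])

```text
t: 58.6
position: [0.6663, -0.2559, 0.1028]
tcp_rot: [3.141, 0.0, 0.119]
wrist_force: [-6.2, 2.2, 14.2]
gripper_width: 0.0
grip_force: 6.6
```

14 N at 12 mm of travel is the stop. One more slight press, then rise and move clear.

jog_arm(deltas=[[0, 0, 0.03, 0, 0, 0, 0], [0, 0, 0, 0, 0, 0, 0], [0, 0, 0, 0, 0, 0, 0], [0, 0, -0.1, 0, 0, 0, 0], [0, 0, -0.15, 0, 0, 0, 0], [0, 0, -0.2, 0, 0, 0, 0], [0, 0, -0.4, 0, 0, 0, 0], [0, 0, -0.5, 0, 0, 0, 0], [0, 0, -0.5, 0, 0, 0, 0], [-0.3, 0, -0.3, 0, 0, 0, 0]])

```text
t: 59.85
position: [0.6526, -0.2573, 0.2085]
tcp_rot: [3.141, -0.003, 0.12]
wrist_force: [-0.5, -0.6, -0.4]
gripper_width: -0.0001
grip_force: 0.0
```

jog_arm(deltas=[[-0.5, -0.3, 0, 0, 0, 0, 0], [-0.5, -0.6, 0, 0, 0, 0, 0], [-0.5, -0.6, 0, 0, 0, 0, 0], [-0.5, -0.6, 0, 0, 0, 0, 0], [-0.5, -0.6, 0, 0, 0, 0, 0], [-0.3, -0.6, 0, 0, 0, 0, 0], [0, -0.5, 0, 0, 0, 0, 0], [0, 0, 0, 0, 0, 0, 0], [0, 0, 0, 0, 0, 0, 0], [0, 0, 0, 0, 0, 0, 0]])

```text
t: 61.1
position: [0.4899, -0.087, 0.2062]
tcp_rot: [3.141, 0.0, 0.117]
wrist_force: [0.1, 0.0, -0.5]
gripper_width: -0.0
grip_force: 0.0
```

```bash
python3 - <<'E'
from prof import *
depth("w"); to(.5,0,.2,0)
for n in("top","side"):
    im=cv2.imread(f"pics/w_{n}.png");H=cv2.cvtColor(im,cv2.COLOR_BGR2HSV)
    print(n,"mat block",[x for x in rect(n,whites(im,5,175),0.027,80) if .3<x[1]<.6 and .3<x[2]<.5])
    print("plunger now",[x[:3] for x in rect(n,cv2.inRange(H,(0,0,0),(180,255,70)),.09,30) if abs(x[1]-.663)<.02 and abs(x[2]+.26)<.02])
    print("tape",[x[:3] for x in rect(n,cv2.inRange(H,(20,140,120),(35,255,255)),.018,30)], [x[:3] for x in rect(n,cv2.inRange(cv2.cvtColor(cv2.imread(f"pics/{n}0.png"),cv2.COLOR_BGR2HSV),(20,140,120),(35,255,255)),.018,30)])
E
```

```text
top 0 (np.float64(0.9902), np.float64(1.5))
top 0.11 (np.float64(0.7498), np.float64(2.0))
side 0 (np.float64(0.958), np.float64(1.0))
side 0.11 (np.float64(0.8224), np.float64(2.0))
t 61.2 p [ 0.49   -0.0866  0.2061] rpy [1.7999e+02 1.0000e-02 6.7100e+00] w 0.0002 F [-0.3  0.3  0.8] grip 0.0
turn first [0.     0.     0.0186] then shift units [ 0.201 -1.732  0.123]
top mat block [([165.0, 237.0], 0.4946, 0.3658, 114.9, 70.5, -1.8)]
plunger now [([333.0, 183.0], 0.6627, -0.2555)]
tape [([383.0, 274.0], 0.3343, -0.4254)] [([383.0, 274.0], 0.3343, -0.4254)]
side mat block [([220.0, 150.0], 0.4972, 0.3622, 119.2, 72.4, -1.9)]
plunger now [([349.0, 222.0], 0.6626, -0.2642)]
tape [([283.0, 319.0], 0.3342, -0.433)] [([283.0, 319.0], 0.3346, -0.4326)]
```

Everything is in place: the plunger is back up, the blocks are seated, the finished block is centred, and the arm is clear.

```bash
python3 -c "
from cell import r
print(r.finish_job())"
```

```text
the job is handed in; nothing more can be done
None
```

I laid the finished block flat and centred on the mat, pushed both fresh blocks home in the middle and left slots, then pressed the plunger to its stop and saw it back up; the job was handed in at about 61 s.

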